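Hang the draining can from an S-hook on the kitchen rail

TASK

Take the steel S-hook out of the wooden block and hang it over the rail between the two stop rings, and let go of it; then hang the draining can by the bail over its mouth from the hook's lower curl, so that it hangs free and still. Leave the two jars and the wooden scraper where they are.

Things in the scene. Friction and masses are not known exactly. Their poses are not given: they have to be found in the camera images.
- rail: Fixed steel utensil rail; place and yaw vary. Round bar 12 mm thick along its y, axis 284 mm up, on 16 mm posts at y = +-180 mm with 60 mm feet, 8 mm high. A fixed skimmer hangs from it at y = +130 mm: disc 60 mm across, from 85 to 145 mm up, wire handle above it and over the bar. Origin on the table under the bar's middle; -x faces the robot.
- rail_top (a point): Top of the bar midway between its two stop rings, 290 mm above the table; axes as rail. The rings, 26 mm across and 6 mm wide, leave the bar free from y = -55 to +55 mm.
- hook: Loose steel S-hook, flat bar 12 mm wide (its y), 5 mm thick; 54 mm long (x), 160 mm tall, about 140 g. Stands upright in a pocket of the block. Origin: centre of its underside, z up. Both curls are about 44 mm wide inside. A straight shank slants from the upper curl at x = -24.5, 133 mm up, to the lower curl at x = +24.5, 27 mm up.
- hook_seat (a point): Underside of the crown of the hook's upper curl, 155 mm up in its frame: lies on the bar when hung. From the crown the curl goes down at x = -24.5 mm to the shank and at x = +24.5 mm to its free tip, which ends 127 mm up: this mouth opens to the hook's +x.
- hook_grip (a point): Upright part of the upper curl at x = -24.5 mm, 133 mm up in the hook's frame: can be pinched across y (12 mm).
- hook_cup (a point): Upper face of the hook's lower curl, 5 mm up in its frame: the bail rests here. Its flat runs from x = -14 to +14 mm; the upturned free tip at x = -24.5 mm ends 33 mm up, so this mouth opens to the hook's -x (towards the robot at yaw near 0).
- rack: Fixed wooden block 100 x 132 x 50 mm, to the robot's left or right. Origin: centre of its underside. Two pockets in its top at y = -42 and +42 mm, 61 mm (x) by 16 mm (y), 40 mm deep: one holds the S-hook, the other the scraper; lift straight up.
- scraper: Loose wooden scraper, a flat board 54 x 12 x 148 mm, its upper half 30 mm wide, standing in the other pocket. Bystander. Origin: centre of its underside.
- can: Loose open steel draining can, 90 mm across, 65 mm high, about 250 g, on the other side of the robot than the block. Origin: centre of its underside, z up. A rigid bail of 8 mm rod stands over it in the plane x = 0, legs at y = +-43 mm, 123 mm high over all. A D handle sticks out at -x.
- can_bail (a point): Middle of the underside of the bail's level top bar (along y, from -30 to +30 mm), 115 mm up in the can's frame.
- can_handle (a point): Grip point in the D handle, at x = -92 mm, 44 mm up in the can's frame. The handle is flat bar 10 mm thick (y), reaches to x = -102 mm, upright outer bar at x = -88 to -102 mm, from 12 to 62 mm up: pinch across y.
- jar_a: Loose filled glass jar with a red cap, 68 mm across, 95 mm high, in front of the rail on the left. Bystander. Origin: centre of its underside.
- jar_b: Loose filled glass jar with a metal cap, 68 mm across, 95 mm high, in front of the rail on the right. Bystander. Origin: centre of its underside.
Mind the look-alikes: they are no part of the job. Of the things like the can, leave any that is purple; of the rest the larger one is meant. There is more than one size of the hook; the job needs the smaller.

How it is judged:
By the outcome, as a careful person would: the job done as asked, in the order asked, and still so for the second after the job is handed in, with the robot touching nothing.
It also fails if it takes over 72 s, if anything falls off the work surface, if the arm or the gripper's body presses on something with over 40 N, if the wrist force passes 120 N, or if a joint passes its speed limit or range.

ROBOT

A 6-joint arm with a two-finger parallel gripper is mounted at the origin on the work surface. World frame = base frame: x ahead of the robot, y to its left, z up, the work surface at z = 0. Lengths are in m, angles in rad, forces in N, time in s.
With the tool pointing down it reaches from about 0.225 to 0.725 m from the base axis. Payload 3.1 kg.
Tool frame: the origin (TCP) lies between the finger pads; the fingertips stand 11 mm ahead of it and the grasp point (between the pads) lies 8 mm behind it; z points along the fingers, x is the direction in which the jaws open and shut, and the axes are right-handed (so a half turn about z gives the same grasp; the last joint's range is limited). The gripper opens to 85 mm and grips with 20 to 120 N. Pads are 22 mm wide; open, the fingers measure 114 mm over their backs; the gripper's body (76 mm by 85 mm) begins 54 mm behind the grasp point. The pads swing forward as they close: fully open they stand 13 mm farther back than shut.
Start: joints at [1.197, 0.048, 0.099, 1.622, 0, 1.443], TCP at [0.128, 0.509, 0.242] pointing down, gripper open.
Joint ranges: [-2.91, 2.91], [-0.99, 1.94], [-1.21, 1.42], [-2.12, 2.29], [-1.49, 1.47], [-3.14, 3.14]. Speed limits (rad/s): [2.79, 2.79, 3.14, 3.14, 3.14, 3.14].

INTERFACE

Orientations are given as a rotation vector (axis times angle).
In Python, from station import * gives the robot as it stands. The module is installed in compiled form; this text tells all that it offers.
- The arm moves only by the tool move_arm, never from a script. Its argument "series" is a list that holds one entry, the list of rows, each a list of 6 numbers: the shift along the tool's x, y, z in cm, then the turn, a rotation vector about the tool's x, y, z in rad. A call has 1 to 12 rows; each row shifts and turns the commanded pose from where the row before left it, along the tool's axes as they then stand; what a row does not reach is not made up. A row lasts 1/12 s, in which the tool goes at most 41.7 mm and 7.16 degrees, less where a joint would pass 70% of its speed; a pose out of reach is approached as far as the arm can. A call with a gripper value outside its range is refused whole. "fingers" is the gripper's target within -1 to 1 (shut at 1, half-way at 0, fully open at -1), set as the call begins (left out, the last holds). The fingers move at their own pace and stop on an object; "newtons" is the grip in N (left out, the last holds). Time passes only in rows, so rows that do not move let the fingers close. It gives the time, the measured TCP pose, the force and the opening at its end, in the units of the state.
- state(): the state, without advancing time (a new reading comes with each control period).
- camera(name): name is "side" or "top" or "wrist"; returns a dict with "frame" (420x560x3 uint8, red, green, blue), "vfov" (degrees; the focal length in pixels is half the picture's height over the tangent of half this angle, whatever the lens; pixels are square), "cx", "cy" (the principal point, pixels), "dist" ([k1, k2, p1, p2, k3] as OpenCV has them; the pictures are not rectified), "origin" and "orientation" of the camera in the world. Camera axes: x right, y down, z forward; pixel columns grow to the right and rows downward; lengths in m; the calibration is good to about 2 mm. A picture is of the moment at which its call begins. There is no depth.
- close_job(): hands the job in, once; it reports no verdict.
The state is a dict: "t": time; "q": joint angles; "qd": joint speeds; "effort": joint torques, N m; "position": TCP position; "ee_rot": TCP orientation; "wrist_force": force on the tool from outside, world axes, zero at the start; "ft_torque": the same for the moment, N m; "gripper_width": opening from 0.0 (shut) to 1.0 (fully open).
Only numpy, scipy, OpenCV 4.12 (cv2) and the standard library are available. Lean on these libraries where they do the work, as an engineer would, in place of code of your own. Each camera call takes 0.05 s, during which the arm holds its last target.

## Working session

There is one attempt and no reset: what is moved stays moved. The work goes in short steps, Python scripts to look and compute and a tool call to move; the robot and the scene stay as the last step left them, time stands still between calls to the robot, and variables do not carry over. Pictures are saved under pics/ and viewed, and the job is handed in when it is done.

Besides the shell and the picture viewer there is one more tool, called after ">>>" by a JSON object that holds its "api" and its "payload". move_arm: Moves the arm, as the interface text tells. Its arguments: {"type":"object","properties":{"series":{"type":"array","items":{"type":"array","items":{"type":"array","items":{"type":"number"}}}},"fingers":{"type":"number"},"newtons":{"type":"number"}},"required":["series"]}

```bash
mkdir -p pics; ls
cat > h.py <<'E'
from station import *
import numpy as np, cv2
from scipy.spatial.transform import Rotation as R
def snap(name,fn):
    c=camera(name); cv2.imwrite('pics/'+fn,c['frame'][:,:,::-1]); return c
E
python3 - <<'E'
from h import *
for n in ['side','top','wrist']:
    c=snap(n,n+'0.png'); print({k:v for k,v in c.items() if k!='frame'})
print(state())
E
```

```text
pics
{'vfov': 42.1420540120997, 'cx': 289.4627502656758, 'cy': 207.89588994324237, 'dist': array([0.05849552, 0.        , 0.        , 0.        , 0.        ]), 'origin': array([0.23418943, 1.34001313, 1.0074087 ]), 'orientation': array([-0.23076446,  2.62466106, -1.50136911])}
{'vfov': 44.485707229283655, 'cx': 280.8360216152422, 'cy': 204.03502005451827, 'dist': array([-0.12981531,  0.        ,  0.        ,  0.        ,  0.        ]), 'origin': array([0.18435066, 0.02307173, 1.81994054]), 'orientation': array([-2.10395543,  2.15422705, -0.21283864])}
{'vfov': 66.12544840771872, 'cx': 279.04280345302743, 'cy': 215.0319849943343, 'dist': array([-0.02498427,  0.        ,  0.        ,  0.        ,  0.        ]), 'origin': array([0.06381866, 0.52555284, 0.37265376]), 'orientation': array([2.30213117, 1.79839679, 0.23962789])}
{'t': 0.15, 'q': array([1.19721734e+00, 4.85759898e-02, 9.79400587e-02, 1.62202176e+00,
       1.46067175e-05, 1.44300286e+00]), 'qd': array([ 0.00038255, -0.00356726,  0.00538702, -0.00137127, -0.00114126,
       -0.00158161]), 'effort': array([ 1.68866394e-03, -3.39260173e+01,  3.20424020e+01,  1.53885683e-02,
       -9.51308698e-05,  2.60257360e-05]), 'position': array([0.12757404, 0.50878036, 0.24137962]), 'ee_rot': array([ 2.47626143,  1.93179899, -0.00252664]), 'wrist_force': array([-0.66334116,  0.03583428, -0.55070979]), 'ft_torque': array([-0.00975335, -0.01066531,  0.03140585]), 'gripper_width': 1.003249555988645}
```

View pics/side0.png

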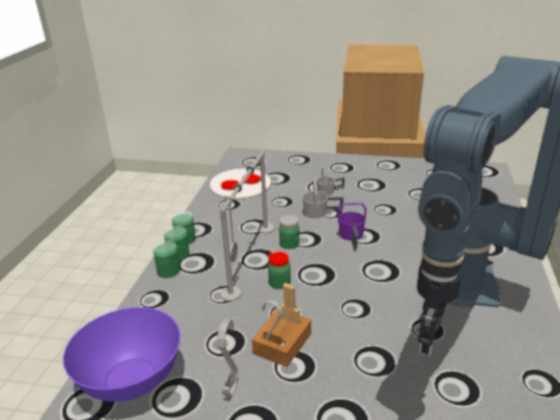

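View pics/top0.png

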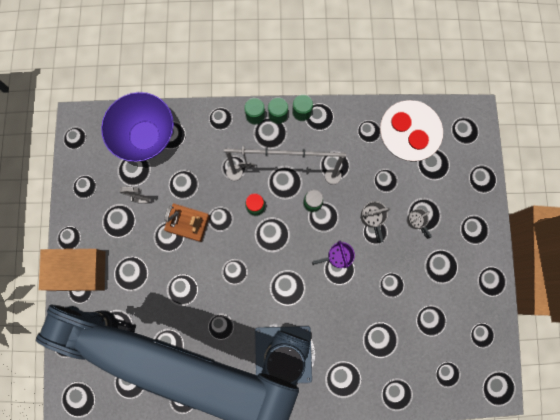

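View pics/wrist0.png

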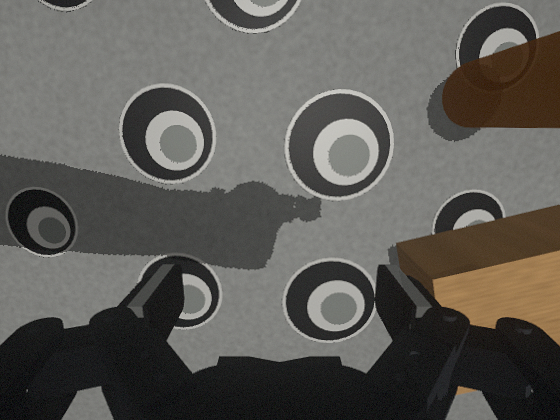

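```bash
cat >> h.py <<'E'
def K(c):
    f=c['frame'].shape[0]/2/np.tan(np.radians(c['vfov'])/2)
    return np.array([[f,0,c['cx']],[0,f,c['cy']],[0,0,1.]])
def rays(c,px):
    p=cv2.undistortPoints(np.array(px,float).reshape(-1,1,2),K(c),c['dist']).reshape(-1,2)
    d=np.c_[p,np.ones(len(p))]@R.from_rotvec(c['orientation']).as_matrix().T
    return c['origin'],d
def onz(c,px,z):
    o,d=rays(c,px); return o+d*((z-o[2])/d[:,2])[:,None]
def proj(c,P):
    Rm=R.from_rotvec(c['orientation']).as_matrix().T
    rv=cv2.Rodrigues(Rm)[0]; t=-Rm@c['origin']
    return cv2.projectPoints(np.array(P,float).reshape(-1,1,3),rv,t,K(c),c['dist'])[0].reshape(-1,2)
def tri(c1,p1,c2,p2):
    o1,d1=rays(c1,[p1]);o2,d2=rays(c2,[p2]);d1=d1[0];d2=d2[0]
    s=np.linalg.lstsq(np.c_[d1,-d2],o2-o1,rcond=None)[0]
    a=o1+s[0]*d1;b=o2+s[1]*d2
    return (a+b)/2,np.linalg.norm(a-b)
def crop(c,x0,y0,x1,y1,k,fn):
    im=c['frame'][y0:y1,x0:x1,::-1]; cv2.imwrite('pics/'+fn,cv2.resize(im,None,fx=k,fy=k,interpolation=cv2.INTER_CUBIC))
import pickle
E
python3 - <<'E'
from h import *
t=camera('top');s=camera('side');pickle.dump((t,s),open('c0.pkl','wb'))
crop(t,110,140,360,260,3,'t1.png')
crop(t,300,170,460,290,5,'t2.png')
crop(s,190,150,380,290,4,'s1.png')
crop(s,190,260,330,400,4,'s2.png')
E
```

```text
(no output)
```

View pics/t1.png

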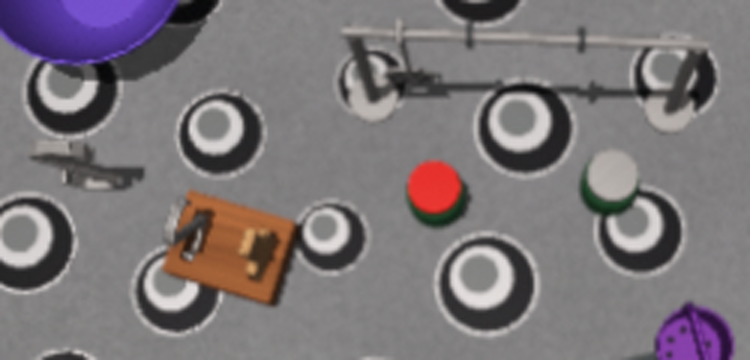

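View pics/t2.png

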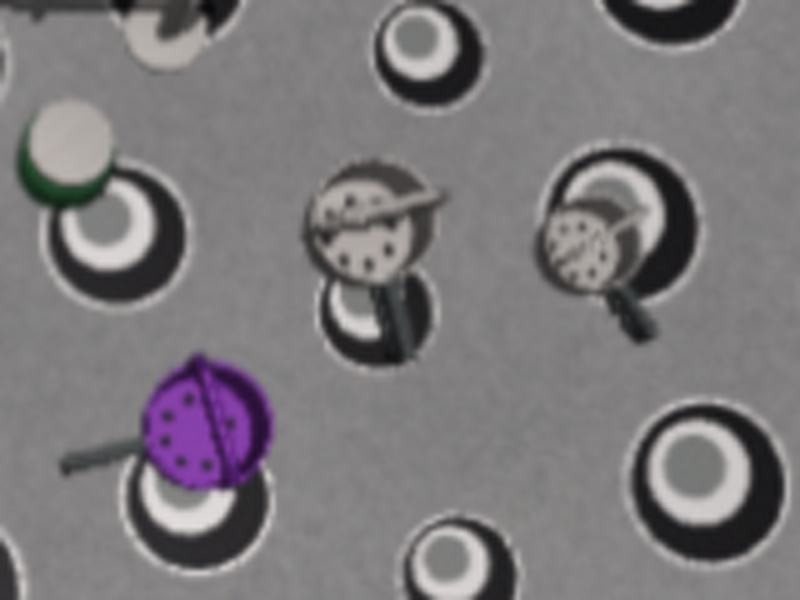

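View pics/s1.png

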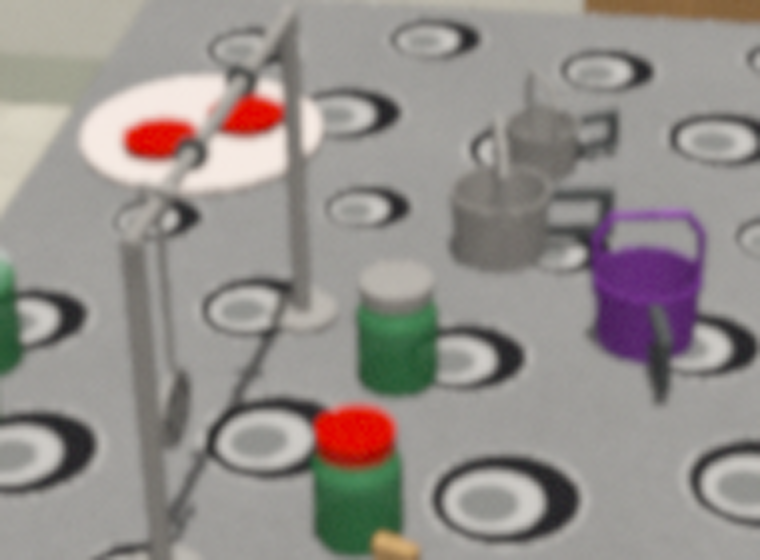

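View pics/s2.png

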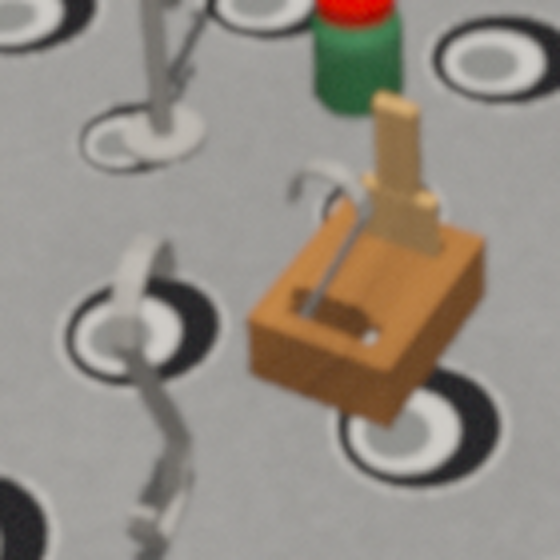

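Run:
```python
from h import *
np.set_printoptions(precision=4,suppress=True)
t,s=pickle.load(open('c0.pkl','rb'))
T=lambda x,y:(110+x/3-.33,140+y/3-.33)
# rack top corners z=.05
P=onz(t,[T(193,191),T(299,222),T(275,305),T(165,272)],.05);print('rack',P, np.linalg.norm(np.diff(P,axis=0),axis=1),P.mean(0))
r=onz(t,[T(347,32),T(470,36),T(582,40),T(706,45)],.284);print('rail',r)
print('jars',onz(t,[T(435,187),T(612,175)],.095))
T2=lambda x,y:(300+x/5-.4,170+y/5-.4)
print('can rim c',onz(t,[T2(370,225)],.065),'handle',onz(t,[T2(378,285),T2(402,360)],.062))
print('bail',onz(t,[T2(320,230),T2(445,195)],.119))
print('can2 rim',onz(t,[T2(590,245)],.05), 'w',)
S1=lambda x,y:(190+x/4-.4,150+y/4-.4)
S2=lambda x,y:(190+x/4-.4,260+y/4-.4)
print('rack side',onz(s,[S2(348,200),S2(484,237),S2(388,372),S2(250,322)],.05))
print('jars s',onz(s,[S1(396,280),S1(355,432)],.095))
print('rings s',onz(s,[S1(240,80),S1(190,150)],.284),'ends',onz(s,[S1(292,10),S1(135,230)],.284))
print('can s rim',onz(s,[S1(500,190)],.065))
```

```text
rack [[0.5293 0.3724 0.05  ]
 [0.4896 0.2474 0.05  ]
 [0.3929 0.2753 0.05  ]
 [0.4341 0.4041 0.05  ]] [0.1312 0.1007 0.1352] [0.4615 0.3248 0.05  ]
rail [[ 0.648   0.1684  0.284 ]
 [ 0.6407  0.0409  0.284 ]
 [ 0.6339 -0.075   0.284 ]
 [ 0.6261 -0.2038  0.284 ]]
jars [[ 0.5189  0.0864  0.095 ]
 [ 0.5283 -0.1161  0.095 ]]
can rim c [[ 0.4707 -0.3258  0.065 ]] handle [[ 0.4287 -0.3297  0.062 ]
 [ 0.3759 -0.3435  0.062 ]]
bail [[ 0.4593 -0.2808  0.119 ]
 [ 0.4812 -0.3678  0.119 ]]
can2 rim [[ 0.455  -0.4854  0.05  ]] w
rack side [[0.4903 0.2628 0.05  ]
 [0.3967 0.2833 0.05  ]
 [0.4353 0.409  0.05  ]
 [0.5268 0.3822 0.05  ]]
jars s [[ 0.529  -0.1148  0.095 ]
 [ 0.5192  0.0941  0.095 ]]
rings s [[ 0.6366 -0.076   0.284 ]
 [ 0.6441  0.0372  0.284 ]] ends [[ 0.6265 -0.2041  0.284 ]
 [ 0.6502  0.1513  0.284 ]]
can s rim [[ 0.4761 -0.326   0.065 ]]
```

```bash
cat >> h.py <<'E'
from scipy.spatial.transform import Slerp
def down(yaw_x):  # tool pointing down, tool x axis at world angle yaw_x
    c,s_=np.cos(yaw_x),np.sin(yaw_x)
    return R.from_matrix(np.array([[c,s_,0],[s_,-c,0],[0,0,-1.]]))
def plan(p1,R1,n,p0=None,R0=None):
    st=state()
    if p0 is None: p0=st['position']
    if R0 is None: R0=R.from_rotvec(st['ee_rot'])
    sl=Slerp([0,1],R.concatenate([R0,R1]))
    A=np.linspace(0,1,n+1);rows=[]
    p0=np.array(p0);p1=np.array(p1)
    for a,b in zip(A[:-1],A[1:]):
        Ra,Rb=sl(a),sl(b)
        d=Ra.inv().apply((p1-p0)*(b-a))*100
        w=(Ra.inv()*Rb).as_rotvec()
        rows.append([round(float(v),2) for v in d]+[round(float(v),3) for v in w])
    print(f't={st["t"]:.2f}',rows)
E
python3 - <<'E'
from h import *
plan([.43,.36,.27],down(np.radians(72.7)),10)
E
```

```text
t=0.25 [[-0.71, 3.29, -0.28, -0.0, 0.0, 0.006], [-0.69, 3.3, -0.28, -0.0, 0.0, 0.006], [-0.67, 3.3, -0.28, -0.0, 0.0, 0.006], [-0.65, 3.31, -0.28, -0.0, 0.0, 0.006], [-0.63, 3.31, -0.28, -0.0, 0.0, 0.006], [-0.62, 3.31, -0.28, -0.0, 0.0, 0.006], [-0.6, 3.32, -0.28, -0.0, 0.0, 0.006], [-0.58, 3.32, -0.28, -0.0, 0.0, 0.006], [-0.56, 3.32, -0.28, -0.0, 0.0, 0.006], [-0.54, 3.33, -0.28, -0.0, 0.0, 0.006]]
```

>>> {"api": "move_arm", "payload": {"series": [[[-0.7,3.3,-0.28,0,0,0.006],[-0.7,3.3,-0.28,0,0,0.006],[-0.67,3.3,-0.28,0,0,0.006],[-0.65,3.3,-0.28,0,0,0.006],[-0.63,3.3,-0.28,0,0,0.006],[-0.62,3.3,-0.28,0,0,0.006],[-0.6,3.3,-0.28,0,0,0.006],[-0.58,3.3,-0.28,0,0,0.006],[-0.56,3.3,-0.28,0,0,0.006],[-0.54,3.3,-0.28,0,0,0.006],[0,0,0,0,0,0],[0,0,0,0,0,0]]], "fingers": -1}}

```text
t: 1.25
position: [0.4301, 0.359, 0.2698]
ee_rot: [-2.537, -1.853, 0.001]
wrist_force: [0.5, -0.4, 0.2]
gripper_width: 1.001
```

Run:
```python
from h import *
c=snap('wrist','w1.png'); pickle.dump(c,open('w1.pkl','wb')); st=state();print(st['position'],st['ee_rot'],st['qd'])
```

```text
[0.42895655 0.35969807 0.26990526] [-2.53474535e+00 -1.85495476e+00  1.67688552e-03] [ 0.03402361 -0.01726059 -0.01140466  0.00439806  0.00137507 -0.00110943]
```

View pics/w1.png

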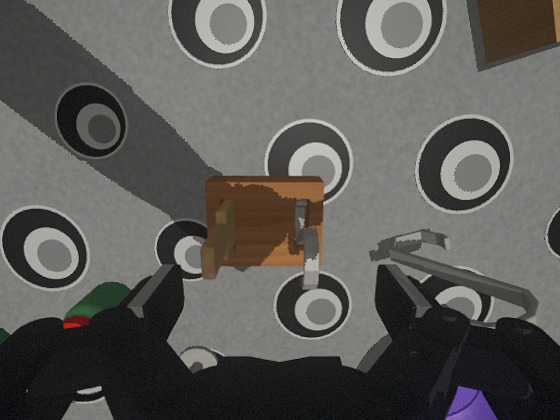

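Run:
```python
from h import *
np.set_printoptions(precision=4,suppress=True)
c=pickle.load(open('w1.pkl','rb'));print(c['origin'],c['orientation'])
crop(c,190,160,350,310,5,'w1c.png')
a=np.radians(-17.3);u=np.array([np.cos(a),np.sin(a)]);v=np.array([-u[1],u[0]])
o=np.array([.4622,.327])+.042*v
f=lambda x,y,z:[*(o+x*u+y*v),z+.01]
print(proj(c,[f(0,0,160),f(-.0245,0,.133),f(.0245,0,.127),f(0,0,.155),f(-.0245,0,.033),f(0,-.042,.04)]))
```

```text
[0.3675 0.3797 0.4012] [2.3557 1.7225 0.2309]
[[278.8618 127.1018]
 [303.1423 227.8006]
 [301.8953 277.8844]
 [304.7194 265.6088]
 [296.7719 201.3504]
 [259.982  223.9673]]
```

View pics/w1c.png

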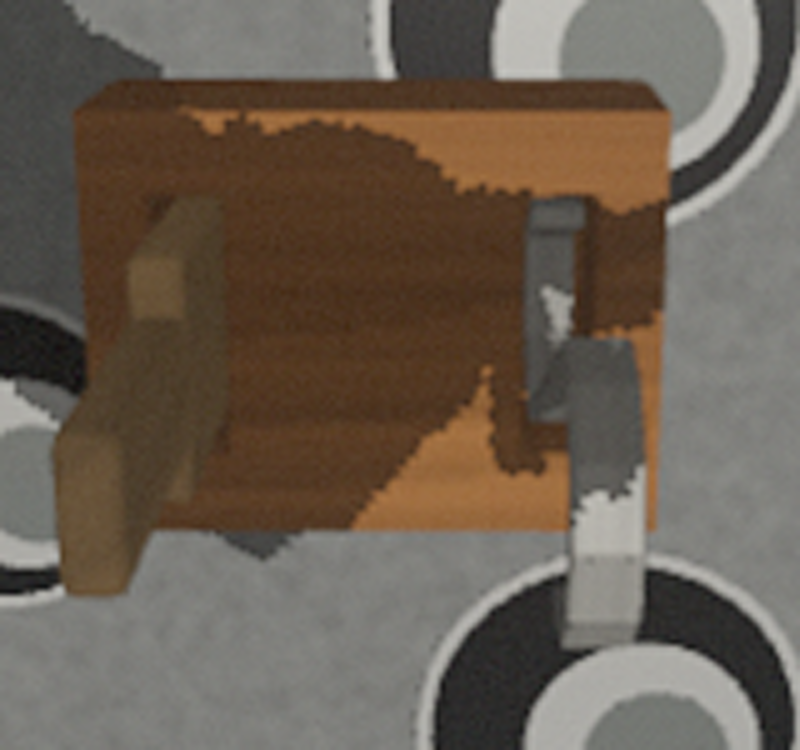

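Run:
```python
from h import *
np.set_printoptions(precision=4,suppress=True)
c=pickle.load(open('w1.pkl','rb'))
W=lambda x,y:(190+x/5-.4,160+y/5-.4)
P=onz(c,[W(77,112),W(668,110),W(657,530),W(85,530)],.05);print('rack',P,P.mean(0))
a=np.arctan2(-(P[1]-P[0])[0],(P[1]-P[0])[1]);print(np.degrees(a))
rc=P[:2].mean(0)
print('crown mid',onz(c,[W(606,450)],.165), 'width',np.linalg.norm(np.diff(onz(c,[W(571,450),W(642,450)],.165),axis=0)))
a=np.radians(-17.3);u=np.array([np.cos(a),np.sin(a)]);v=np.array([-u[1],u[0]])
for dx,dy in [(0,0),(.007,.005)]:
  o=np.array([.4622,.327])+.042*v+dx*u+dy*v
  f=lambda x,y,z:[*(o+x*u+y*v),z+.01]
  th=np.radians(np.arange(-20,200,15))
  q=proj(c,[f(-.027*np.cos(t),0,.133+.027*np.sin(t)) for t in th])
  print('outer minrow',q[:,1].min(), 'tip inner',proj(c,[f(.022,0,.127),f(.027,0,.127)]),'lower tip top',proj(c,[f(-.027,0,.033),f(-.022,0,.033)]))
print('meas minrow',W(600,340),'tip',W(600,635),'lowtip',W(555,200),W(555,230))
```

```text
rack [[0.3982 0.2847 0.05  ]
 [0.4372 0.4086 0.05  ]
 [0.5327 0.3793 0.05  ]
 [0.4918 0.2506 0.05  ]] [0.465  0.3308 0.05  ]
-17.470003497765664
crown mid [[0.4631 0.3755 0.165 ]] width 0.011113663591356302
outer minrow 223.62934416878224 tip inner [[301.9321 275.3384]
 [301.8586 280.4182]] lower tip top [[296.79   199.2026]
 [296.7537 203.4907]]
outer minrow 231.28761226933972 tip inner [[307.3754 282.4004]
 [307.2766 287.4129]] lower tip top [[301.1186 205.1716]
 [301.0669 209.4174]]
meas minrow (309.6, 227.6) tip (309.6, 286.6) lowtip (300.6, 199.6) (300.6, 205.6)
```

>>> {"api": "move_arm", "payload": {"series": [[[0.9,0.7,0.5,0,0,0],[0.9,0.7,1,0,0,0],[0.9,0.7,2,0,0,0],[0,0,2,0,0,0],[0,0,2,0,0,0],[0,0,2,0,0,0],[0,0,2,0,0,0],[0,0,1.5,0,0,0],[0,0,0.5,0,0,0],[0,0,0,0,0,0]]], "fingers": -1}}

```text
t: 2.13
position: [0.4545, 0.3796, 0.1333]
ee_rot: [-2.532, -1.859, 0.007]
wrist_force: [0.8, -0.3, 0.3]
gripper_width: 1.0
```

Run:
```python
from h import *
c=snap('wrist','w2.png'); c2=snap('side','s3.png'); crop(c2,190,260,330,400,4,'s3c.png'); pickle.dump(c,open('w2.pkl','wb')); st=state();print(st['position'],st['ee_rot'],st['wrist_force'])
```

```text
[0.45645309 0.38023304 0.13617773] [-2.53262608e+00 -1.85871617e+00 -1.34037001e-03] [ 0.55733134 -0.13643048  0.0036003 ]
```

View pics/w2.png

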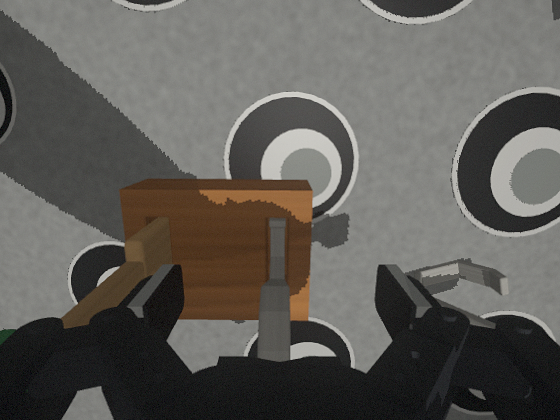

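View pics/s3c.png

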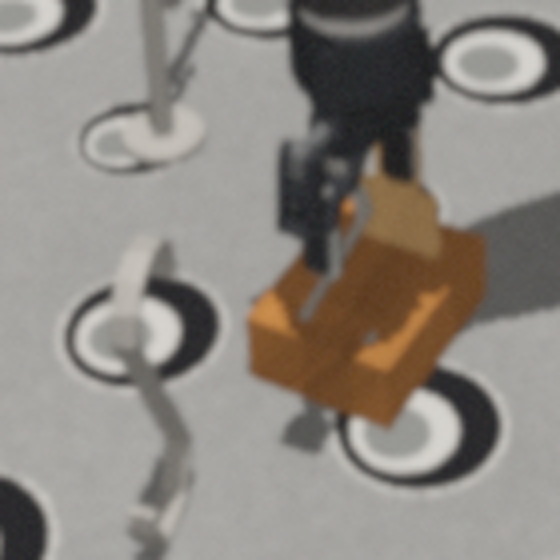

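Run:
```python
from h import *
c=pickle.load(open('w2.pkl','rb'));st=state()
R0=R.from_rotvec(st['ee_rot']);p=st['position']
L=[[0,0,-.008],[0,-.0025,-.008],[0,-.0025,-.012],[0,-.0025,-.004],[0,-.011,0],[0,.011,0]]
print(proj(c,p+R0.apply(L)))
a=np.radians(-17.5);u=np.array([np.cos(a),np.sin(a),0])
# shoulder prediction for outer silhouettes given hook grip exactly at the grasp point
g=p+R0.apply([0,0,-.008])
for dx in (-.003,0,.003):
  ctr=g+u*(.0245+dx); ctr[2]=.143
  th=np.radians(np.arange(-20,200,10))
  q=proj(c,[ctr+u*(-.027*np.cos(t))+np.array([0,0,.027*np.sin(t)]) for t in th]);print(dx,q[:,1].min(),q[np.argmin(q[:,1])])
```

```text
[[280.06603566 295.45087862]
 [280.0825149  290.03130637]
 [280.08390212 294.84087144]
 [280.08119452 285.49002002]
 [280.13383151 263.23719208]
 [279.9975412  308.52581539]]
-0.003 275.8903545359013 [280.07795537 275.89035454]
0 282.03386678012276 [280.053663   282.03386678]
0.003 288.10736239245875 [280.02962448 288.10736239]
```

>>> {"api": "move_arm", "payload": {"series": [[[0,0,0,0,0,0],[0,0,0,0,0,0],[0,0,0,0,0,0],[0,0,0,0,0,0],[0,0,0,0,0,0],[0,0,0,0,0,0],[0,0,0,0,0,0],[0,0,0,0,0,0],[0,0,0,0,0,0],[0,0,0,0,0,0]]], "fingers": 1, "newtons": 70}}

```text
t: 3.07
position: [0.457, 0.3794, 0.1357]
ee_rot: [2.534, 1.857, 0.0]
wrist_force: [-1.1, -0.6, 2.5]
gripper_width: 0.123
```

>>> {"api": "move_arm", "payload": {"series": [[[0,0,-0.5,0,0,0],[0,0,-1,0,0,0],[0,0,-1.5,0,0,0],[0,0,-1.5,0,0,0],[0,0,-2,0,0,0],[0,0,-2,0,0,0],[0,0,-2,0,0,0],[0,0,-2,0,0,0],[0,0,-2,0,0,0],[0,0,-2,0,0,0],[0,0,-1.5,0,0,0],[0,0,0,0,0,0]]]}}

```text
t: 4.07
position: [0.458, 0.3804, 0.3201]
ee_rot: [2.534, 1.857, 0.012]
wrist_force: [-0.3, 0.0, -0.3]
gripper_width: 0.125
```

Run:
```python
from h import *
c=snap('wrist','w3.png'); c2=snap('side','s4.png'); crop(c2,190,130,370,300,4,'s4c.png'); pickle.dump((c,c2),open('w3.pkl','wb')); st=state();print(st['position'],st['ee_rot'],st['wrist_force'])
```

```text
[0.45728318 0.37994614 0.31603234] [-2.53362065 -1.85727811 -0.0031784 ] [ 0.02846463  0.31466581 -2.32467171]
```

View pics/w3.png

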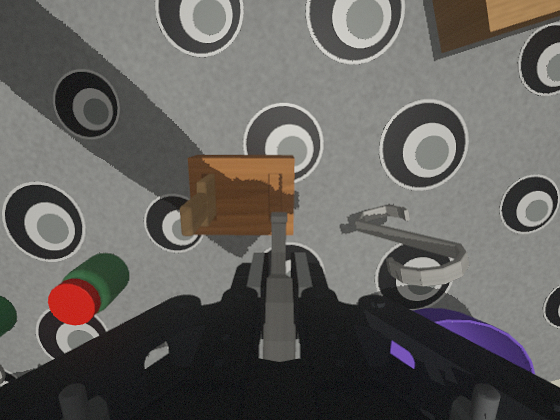

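View pics/s4c.png

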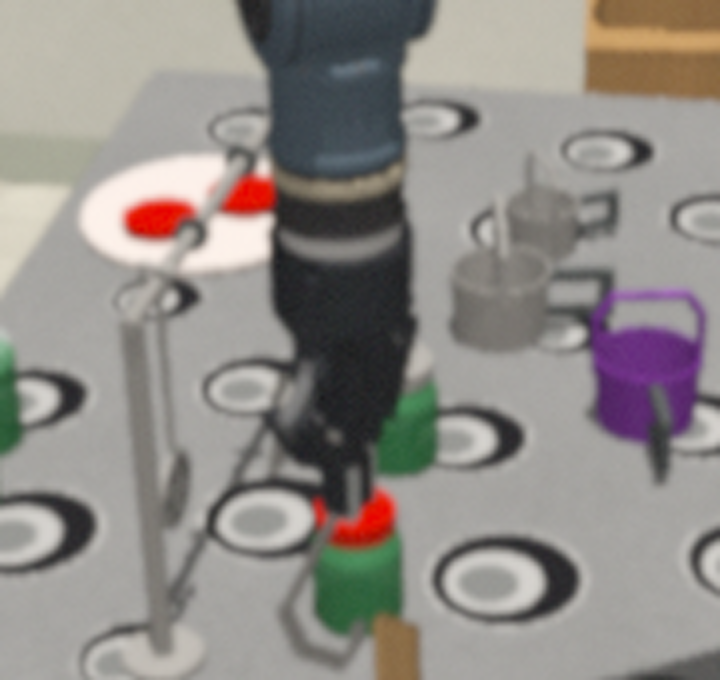

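Run:
```python
from h import *
plan([.554,-.013,.30],down(np.radians(86.4)),14,p0=[.457,.3795,.317])
```

```text
t=4.17 [[-2.47, 1.5, 0.12, 0.0, -0.0, -0.017], [-2.49, 1.46, 0.12, 0.0, -0.0, -0.017], [-2.52, 1.42, 0.12, 0.0, -0.0, -0.017], [-2.54, 1.37, 0.12, 0.0, -0.0, -0.017], [-2.56, 1.33, 0.12, 0.0, -0.0, -0.017], [-2.59, 1.29, 0.12, 0.0, -0.0, -0.017], [-2.61, 1.24, 0.12, 0.0, -0.0, -0.017], [-2.63, 1.19, 0.12, 0.0, -0.0, -0.017], [-2.65, 1.15, 0.12, 0.0, -0.0, -0.017], [-2.67, 1.1, 0.12, 0.0, -0.0, -0.017], [-2.69, 1.06, 0.12, 0.0, -0.0, -0.017], [-2.71, 1.01, 0.12, 0.0, -0.0, -0.017], [-2.72, 0.96, 0.12, 0.0, -0.0, -0.017], [-2.74, 0.92, 0.12, 0.0, -0.0, -0.017]]
```

>>> {"api": "move_arm", "payload": {"series": [[[-2.47,1.5,0.1,0,0,-0.017],[-2.5,1.45,0.1,0,0,-0.017],[-2.5,1.4,0.1,0,0,-0.017],[-2.55,1.4,0.1,0,0,-0.017],[-2.55,1.35,0.1,0,0,-0.017],[-2.6,1.3,0.1,0,0,-0.017],[-2.6,1.25,0.1,0,0,-0.017],[-2.65,1.2,0.1,0,0,-0.017],[-2.65,1.15,0.1,0,0,-0.017],[-2.65,1.1,0.1,0,0,-0.017],[-2.7,1.05,0.1,0,0,-0.017],[-2.7,1,0.1,0,0,-0.017]]]}}

```text
t: 5.17
position: [0.5389, 0.0415, 0.3011]
ee_rot: [-2.329, -2.105, 0.004]
wrist_force: [0.6, -0.4, -1.5]
gripper_width: 0.127
```

>>> {"api": "move_arm", "payload": {"series": [[[-2.7,0.95,0.1,0,0,-0.017],[-2.7,0.9,0.1,0,0,-0.017],[0,0,0,0,0,0],[0,0,0,0,0,0],[0,0,0,0,0,0]]]}}

```text
t: 5.58
position: [0.5523, -0.0124, 0.2998]
ee_rot: [-2.294, -2.142, 0.002]
wrist_force: [0.7, -0.1, -0.8]
gripper_width: 0.125
```

Run:
```python
from h import *
c=snap('wrist','w4.png'); c2=snap('side','s5.png'); c3=snap('top','t5.png');crop(c2,190,130,370,300,4,'s5c.png'); crop(c3,210,110,370,230,5,'t5c.png');pickle.dump((c,c2,c3),open('w4.pkl','wb')); st=state();print(st['position'],st['ee_rot'],st['wrist_force'])
x=R.from_rotvec(st['ee_rot']).apply([1,0,0]);print(np.degrees(np.arctan2(x[1],x[0])))
```

```text
[ 0.5526127  -0.01161062  0.30100612] [-2.29333197e+00 -2.14612313e+00  3.40107933e-04] [ 0.51662407  0.35758859 -1.27368194]
86.20161972964802
```

View pics/w4.png

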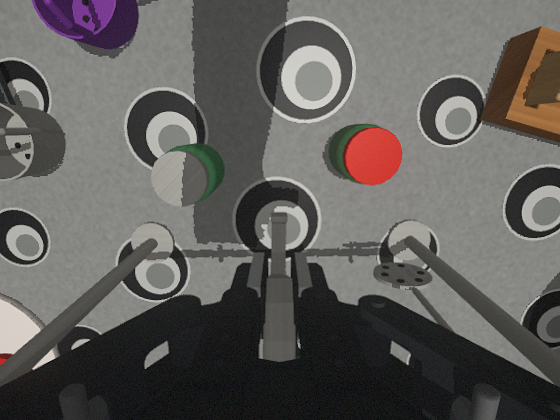

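View pics/s5c.png

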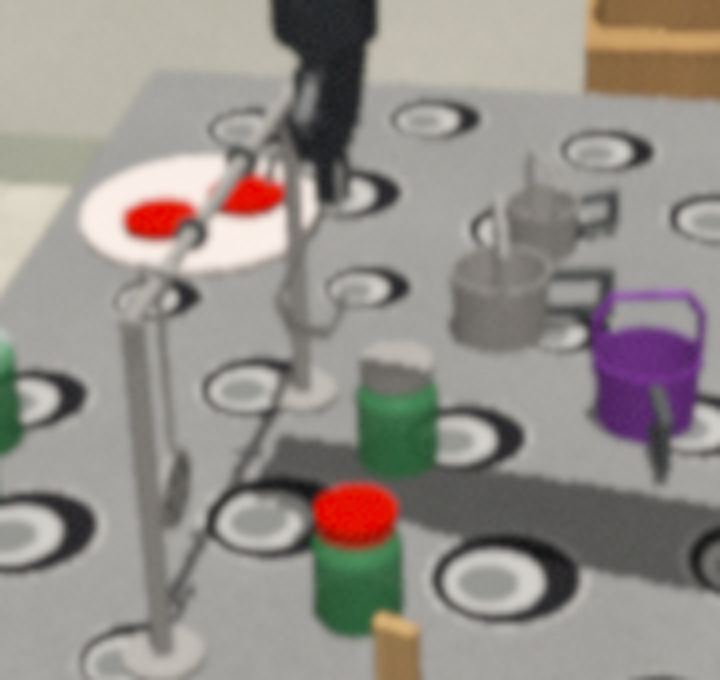

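View pics/t5c.png

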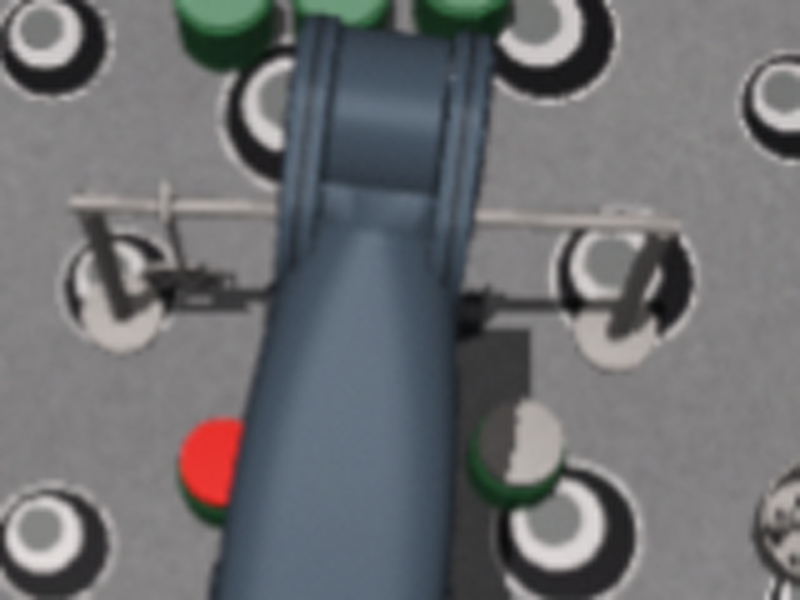

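Run:
```python
from h import *
np.set_printoptions(precision=1,suppress=True)
c,s,t=pickle.load(open('w4.pkl','rb'));st=state()
p=np.array([.5525,-.012,.3005]);a=np.radians(-3.8);u=np.array([np.cos(a),np.sin(a),0]);z=np.array([0,0,1])
g=p+.008*z; f=lambda x,h:g+u*(x+.0245)+z*(h-.133)
n=['grip','crown','tip','shank low','bottom','lowtip']
q=proj(s,[f(-.0245,.133),f(0,.16),f(.0245,.127),f(.0245,.027),f(0,0),f(-.0245,.033)])
for a,b in zip(n,(q-[190,130]+.4)*4): print(a,b)
P=proj(c,[f(-.0245,.033),f(-.014,.0)]);print(P)
# circle of jars etc
```

```text
grip [330.6 176.4]
crown [295.9 138.9]
tip [265.2 177.3]
shank low [272.1 298.1]
bottom [305.2 333. ]
lowtip [335.4 298.2]
[[278.6 222.3]
 [278.6 223.2]]
```

Run:
```python
from h import *
c,s,t=pickle.load(open('w4.pkl','rb'))
crop(s,240,150,300,220,10,'s5d.png'); crop(c,240,200,320,290,8,'w4d.png')
```

```text
(no output)
```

View pics/s5d.png

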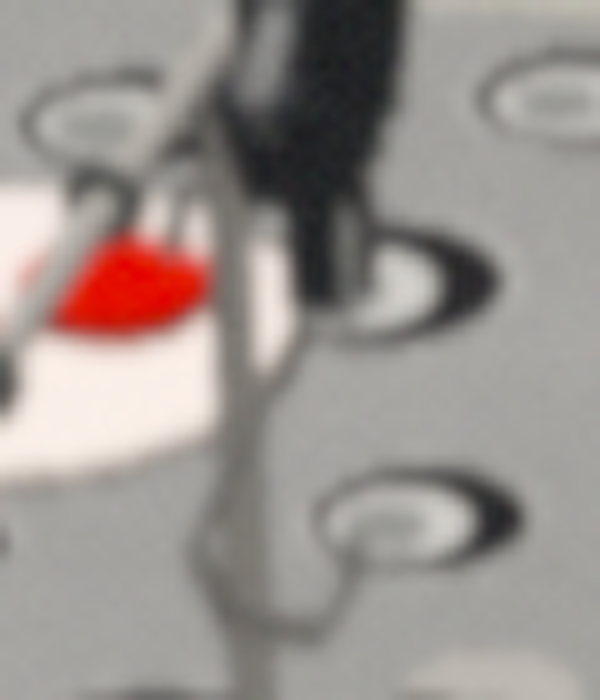

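View pics/w4d.png

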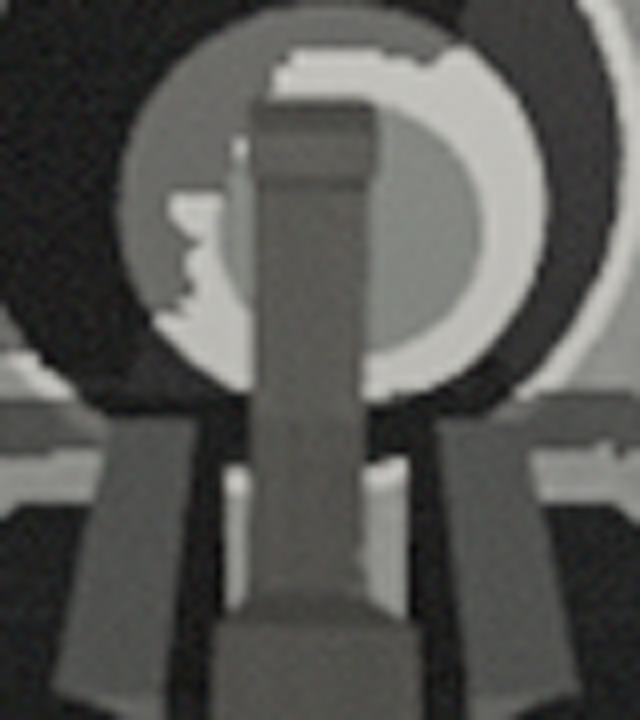

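>>> {"api": "move_arm", "payload": {"series": [[[0,0.5,0.2,0,0,0],[0,0.9,0.2,0,0,0],[0,0.9,0,0,0,0],[0,0.9,0,0,0,0],[0,0.9,0,0,0,0],[0,0.9,0,0,0,0],[0,0.7,0,0,0,0],[0,0.5,0,0,0,0],[0,0,0,0,0,0],[0,0,0,0,0,0]]]}}

```text
t: 6.57
position: [0.6151, -0.0166, 0.2968]
ee_rot: [-2.294, -2.145, 0.001]
wrist_force: [0.2, -0.3, -1.6]
gripper_width: 0.125
```

Run:
```python
from h import *
np.set_printoptions(precision=4,suppress=True)
c=snap('wrist','w6.png'); s=snap('side','s6.png'); crop(s,220,140,300,220,8,'s6d.png'); crop(c,200,160,360,300,5,'w6d.png');st=state();print(st['position'],st['ee_rot'],st['wrist_force'])
```

```text
[ 0.6147 -0.0167  0.2973] [-2.2951 -2.145   0.0003] [ 0.1596 -0.7575  0.1978]
```

View pics/s6d.png

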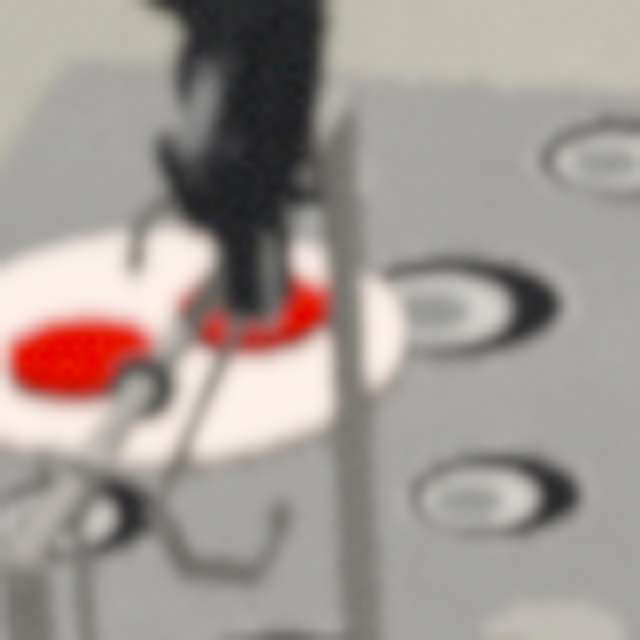

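View pics/w6.png

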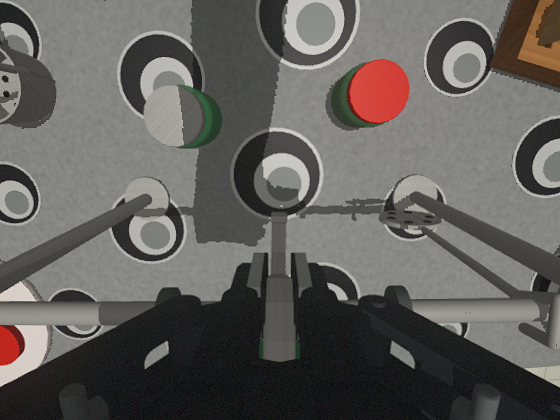

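Run:
```python
from h import *
np.set_printoptions(precision=4,suppress=True)
c=camera('wrist');f=c['frame'].astype(int)
for x in (60,130,430,500): print(x,[(r,f[r,x].sum()//3) for r in range(290,330,2)])
P=onz(c,[(60,313),(500,309)],.284);print(P)
print(proj(c,[[.6388,-.0182,.284]]), state()['position'])
```

```text
60 [(290, np.int64(177)), (292, np.int64(85)), (294, np.int64(42)), (296, np.int64(44)), (298, np.int64(41)), (300, np.int64(40)), (302, np.int64(73)), (304, np.int64(95)), (306, np.int64(109)), (308, np.int64(121)), (310, np.int64(132)), (312, np.int64(141)), (314, np.int64(145)), (316, np.int64(149)), (318, np.int64(149)), (320, np.int64(147)), (322, np.int64(143)), (324, np.int64(136)), (326, np.int64(34)), (328, np.int64(39))]
130 [(290, np.int64(142)), (292, np.int64(136)), (294, np.int64(134)), (296, np.int64(132)), (298, np.int64(136)), (300, np.int64(138)), (302, np.int64(60)), (304, np.int64(76)), (306, np.int64(79)), (308, np.int64(79)), (310, np.int64(82)), (312, np.int64(85)), (314, np.int64(81)), (316, np.int64(85)), (318, np.int64(77)), (320, np.int64(31)), (322, np.int64(30)), (324, np.int64(29)), (326, np.int64(28)), (328, np.int64(26))]
430 [(290, np.int64(140)), (292, np.int64(136)), (294, np.int64(136)), (296, np.int64(137)), (298, np.int64(134)), (300, np.int64(76)), (302, np.int64(100)), (304, np.int64(114)), (306, np.int64(126)), (308, np.int64(134)), (310, np.int64(143)), (312, np.int64(154)), (314, np.int64(153)), (316, np.int64(153)), (318, np.int64(149)), (320, np.int64(93)), (322, np.int64(34)), (324, np.int64(37)), (326, np.int64(31)), (328, np.int64(30))]
500 [(290, np.int64(98)), (292, np.int64(136)), (294, np.int64(137)), (296, np.int64(139)), (298, np.int64(78)), (300, np.int64(86)), (302, np.int64(108)), (304, np.int64(116)), (306, np.int64(129)), (308, np.int64(140)), (310, np.int64(146)), (312, np.int64(146)), (314, np.int64(149)), (316, np.int64(148)), (318, np.int64(144)), (320, np.int64(138)), (322, np.int64(125)), (324, np.int64(137)), (326, np.int64(139)), (328, np.int64(137))]
[[ 0.6331 -0.1303  0.284 ]
 [ 0.646   0.0956  0.284 ]]
[[278.0283 310.956 ]] [ 0.6146 -0.0168  0.2975]
```

>>> {"api": "move_arm", "payload": {"series": [[[0,0,0.5,0,0,0],[0,0,0.7,0,0,0],[0,0,0.7,0,0,0],[0,0,0.7,0,0,0],[0,0,0.5,0,0,0],[0,0,0.3,0,0,0],[0,0,0.2,0,0,0],[0,0,0,0,0,0],[0,0,0,0,0,0]]]}}

```text
t: 7.47
position: [0.6149, -0.0169, 0.2615]
ee_rot: [2.295, 2.145, 0.0]
wrist_force: [-0.2, -1.4, -1.0]
gripper_width: 0.127
```

Run:
```python
from h import *
np.set_printoptions(precision=4,suppress=True)
c=snap('wrist','w7.png'); s=snap('side','s7.png'); crop(s,210,140,290,220,8,'s7d.png');st=state();print(st['position'],st['ee_rot'],st['wrist_force'])
```

```text
[ 0.615  -0.0169  0.2615] [2.2952 2.1447 0.0005] [ 0.4442 -0.0334  0.1999]
```

View pics/s7d.png

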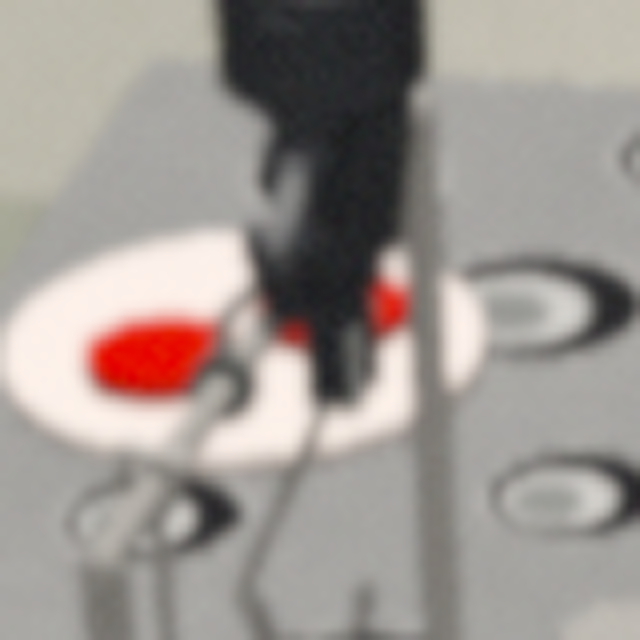

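View pics/w7.png

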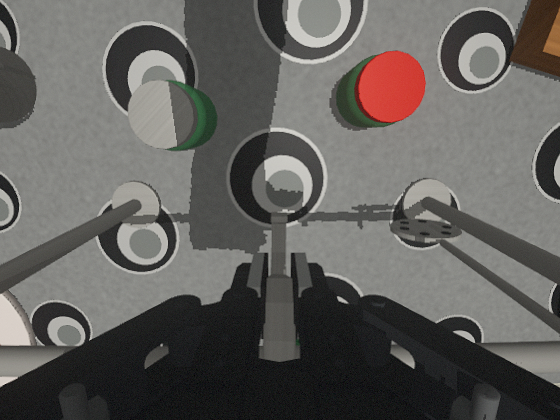

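>>> {"api": "move_arm", "payload": {"series": [[[0,0,0.1,0,0,0],[0,0,0.1,0,0,0],[0,0,0,0,0,0],[0,0,0,0,0,0]]]}}

```text
t: 7.9
position: [0.6152, -0.0169, 0.2611]
ee_rot: [2.294, 2.143, 0.003]
wrist_force: [-2.3, -0.3, 6.0]
gripper_width: 0.125
```

Run:
```python
from h import *
for i in range(4):
  st=state();print(st['position'],st['wrist_force'],st['t'])
```

```text
[ 0.6152493  -0.01694078  0.26114959] [-2.34648756 -0.29459158  6.00120084] 7.9
[ 0.6152493  -0.01694078  0.26114959] [-2.34648756 -0.29459158  6.00120084] 7.9
[ 0.6152493  -0.01694078  0.26114959] [-2.34648756 -0.29459158  6.00120084] 7.9
[ 0.6152493  -0.01694078  0.26114959] [-2.34648756 -0.29459158  6.00120084] 7.9
```

>>> {"api": "move_arm", "payload": {"series": [[[0,0,-0.1,0,0,0],[0,0,0,0,0,0],[0,0,0,0,0,0],[0,0,0,0,0,0],[0,0,0,0,0,0],[0,0,0,0,0,0]]], "fingers": 0}}

```text
t: 8.4
position: [0.6147, -0.0169, 0.2598]
ee_rot: [-2.295, -2.144, 0.001]
wrist_force: [0.1, -0.6, -0.0]
gripper_width: 0.503
```

Run:
```python
from h import *
c=snap('wrist','w8.png'); s=snap('side','s8.png'); crop(s,210,140,290,220,8,'s8d.png');st=state();print(st['position'],st['gripper_width'],st['wrist_force'])
```

```text
[ 0.61477018 -0.01688261  0.26006668] 0.4976488473527622 [ 0.33498243 -0.09523583  0.21885743]
```

View pics/s8d.png

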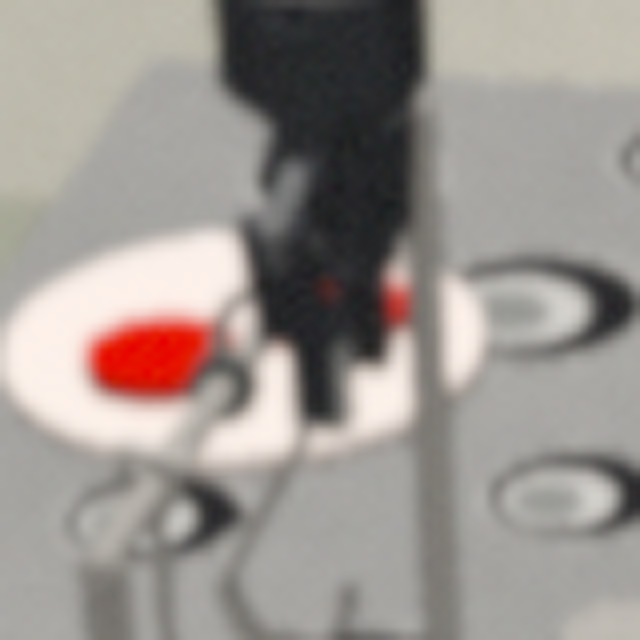

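View pics/w8.png

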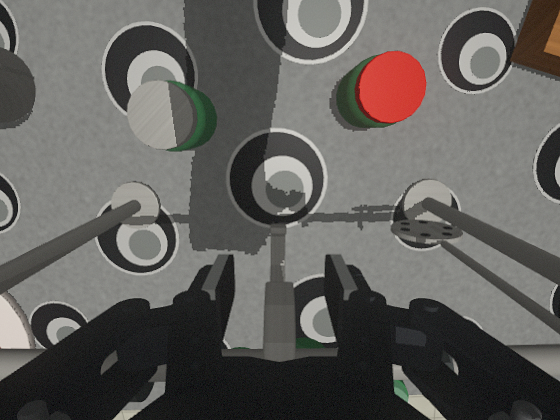

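>>> {"api": "move_arm", "payload": {"series": [[[0,-0.5,0,0,0,0],[0,-1,0,0,0,0],[0,-1.5,0,0,0,0],[0,-1.5,0,0,0,0],[0,-1.5,0,0,0,0],[0,-1.5,0,0,0,0],[0,-1,0,0,0,0],[0,0,0,0,0,0]]]}}

```text
t: 9.17
position: [0.5282, -0.0108, 0.2611]
ee_rot: [-2.295, -2.145, 0.0]
wrist_force: [0.4, 0.1, 0.7]
gripper_width: 0.498
```

Run:
```python
from h import *
s=snap('side','s9.png'); crop(s,210,140,290,220,8,'s9d.png');st=state();print(st['position'],st['q'],st['wrist_force'])
plan([.45,-.33,.27],down(np.radians(102)),13)
```

```text
[ 0.52939163 -0.01102061  0.26089108] [-1.47515917e-01  6.42831888e-02  1.53272010e-01  1.65878119e+00
  3.23784580e-05 -7.97358263e-02] [ 0.40621757 -0.1528658  -0.50206605]
t=9.22 [[-2.49, -0.44, -0.07, 0.0, 0.0, -0.021], [-2.48, -0.5, -0.07, 0.0, 0.0, -0.021], [-2.47, -0.55, -0.07, 0.0, 0.0, -0.021], [-2.46, -0.6, -0.07, 0.0, 0.0, -0.021], [-2.44, -0.65, -0.07, 0.0, 0.0, -0.021], [-2.43, -0.71, -0.07, 0.0, 0.0, -0.021], [-2.41, -0.76, -0.07, 0.0, 0.0, -0.021], [-2.4, -0.81, -0.07, 0.0, 0.0, -0.021], [-2.38, -0.86, -0.07, 0.0, 0.0, -0.021], [-2.36, -0.91, -0.07, 0.0, 0.0, -0.021], [-2.34, -0.96, -0.07, 0.0, 0.0, -0.021], [-2.32, -1.01, -0.07, 0.0, 0.0, -0.021], [-2.3, -1.06, -0.07, 0.0, 0.0, -0.021]]
```

View pics/s9d.png

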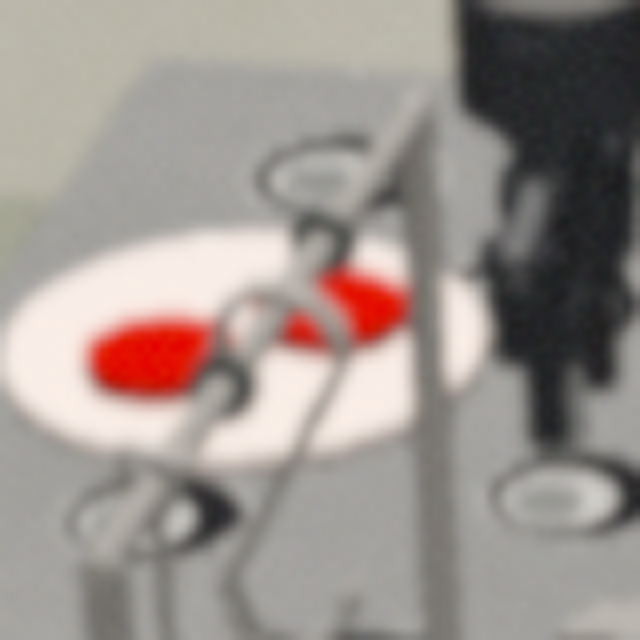

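>>> {"api": "move_arm", "payload": {"series": [[[-2.5,-0.45,-0.1,0,0,-0.02],[-2.5,-0.5,-0.1,0,0,-0.02],[-2.5,-0.55,-0.1,0,0,-0.02],[-2.45,-0.6,-0.1,0,0,-0.02],[-2.45,-0.65,-0.1,0,0,-0.02],[-2.45,-0.7,-0.1,0,0,-0.02],[-2.4,-0.75,-0.1,0,0,-0.02],[-2.4,-0.8,-0.1,0,0,-0.02],[-2.4,-0.85,-0.1,0,0,-0.02],[-2.35,-0.9,0,0,0,-0.02],[-2.35,-0.95,0,0,0,-0.02],[-2.3,-1,0,0,0,-0.03]]]}}

```text
t: 10.22
position: [0.4552, -0.3075, 0.2691]
ee_rot: [2.009, 2.415, 0.0]
wrist_force: [1.1, -0.5, -0.0]
gripper_width: 0.497
```

>>> {"api": "move_arm", "payload": {"series": [[[-2.3,-1.05,0,0,0,-0.02],[0,0,0,0,0,0],[0,0,0,0,0,0],[0,0,0,0,0,0]]], "fingers": -1}}

```text
t: 10.55
position: [0.4493, -0.3302, 0.2691]
ee_rot: [-1.986, -2.434, -0.001]
wrist_force: [0.4, -0.2, -0.4]
gripper_width: 0.998
```

Run:
```python
from h import *
c=snap('wrist','w10.png'); pickle.dump(c,open('w10.pkl','wb'));st=state();print(st['position'],st['ee_rot'],st['q'],st['wrist_force'])
s=snap('side','s10.png'); crop(s,190,110,350,230,5,'s10c.png')
```

```text
[ 0.4493744  -0.32975754  0.26925294] [-1.98520668e+00 -2.43457896e+00 -8.78729546e-04] [-7.53675230e-01  1.42719490e-01  2.54766668e-01  1.68310206e+00
  5.42788963e-04 -9.56324661e-01] [-0.42405502  1.03210024 -0.60004919]
```

View pics/w10.png

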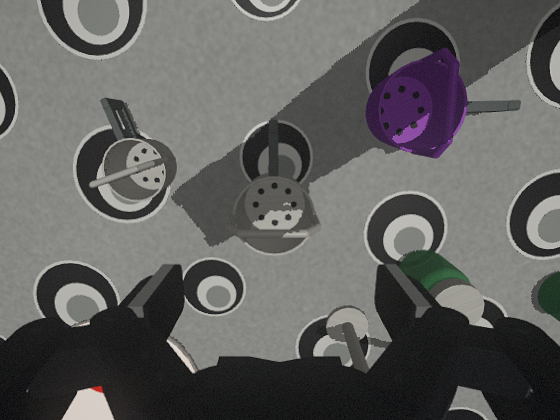

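View pics/s10c.png

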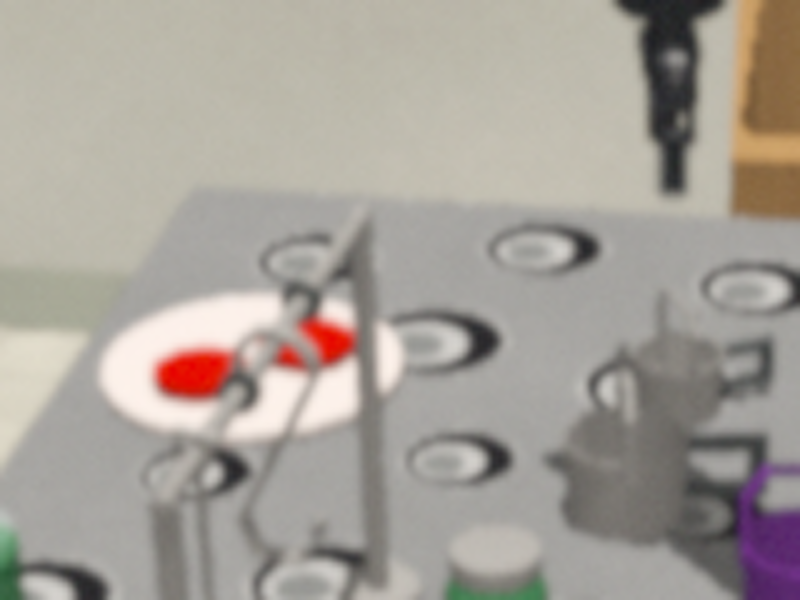

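Run:
```python
from h import *
c=pickle.load(open('w10.pkl','rb'));crop(c,220,105,340,265,5,'w10c.png')
```

```text
(no output)
```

View pics/w10c.png

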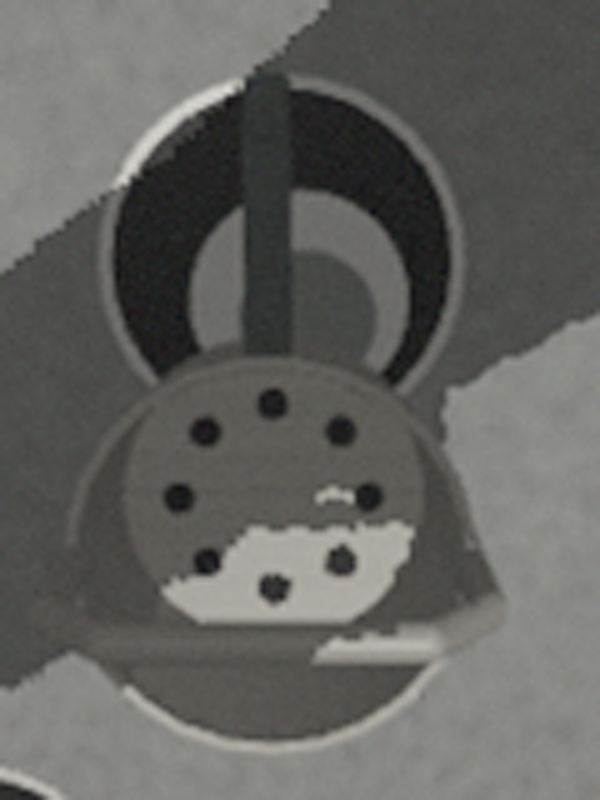

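Run:
```python
from h import *
np.set_printoptions(precision=4,suppress=True)
c=pickle.load(open('w10.pkl','rb'));W=lambda x,y:(220+x/5-.4,105+y/5-.4)
H=onz(c,[W(267,76),W(267,350)],.062);print('handle end,root',H, np.linalg.norm(H[0]-H[1]))
B=onz(c,[W(90,643),W(440,650)],.119);print('bail',B,B.mean(0),np.linalg.norm(B[0]-B[1]))
Rm=onz(c,[W(270,358),W(270,748)],.065);print('rim',Rm,Rm.mean(0),np.linalg.norm(Rm[0]-Rm[1]))
b=B[1]-B[0];print('yaw bail',np.degrees(np.arctan2(-b[0],b[1])), 'handle->bail',np.degrees(np.arctan2(*(B.mean(0)-H[0])[[1,0]])))
bo=onz(c,[W(273,495)],.003);print('bottom',bo)
```

```text
handle end,root [[ 0.3791 -0.3501  0.062 ]
 [ 0.4335 -0.3392  0.062 ]] 0.055470035374851345
bail [[ 0.4848 -0.3611  0.119 ]
 [ 0.4731 -0.2978  0.119 ]] [ 0.479  -0.3295  0.119 ] 0.06438327492112499
rim [[ 0.4346 -0.3383  0.065 ]
 [ 0.5202 -0.3211  0.065 ]] [ 0.4774 -0.3297  0.065 ] 0.08734396993905541
yaw bail 10.394311843967083 handle->bail 11.6862714073789
bottom [[ 0.4778 -0.3298  0.003 ]]
```

```bash
cat >> h.py <<'E'
def tilt(yaw_deg,t_deg): return down(np.radians(yaw_deg))*R.from_rotvec([-np.radians(t_deg),0,0])
E
python3 - <<'E'
from h import *
c=pickle.load(open('w10.pkl','rb'));print(onz(c,[(415,105)],.065))
print(tilt(101.3,30).apply([0,0,1]))
plan([.3327,-.3587,.141],tilt(101.3,30),8)
E
```

```text
[[ 0.33643796 -0.21479005  0.065     ]]
[ 0.49030733  0.09797307 -0.8660254 ]
t=10.65 [[-0.06, -1.5, 1.6, -0.065, -0.0, 0.001], [-0.06, -1.61, 1.5, -0.065, -0.0, 0.001], [-0.06, -1.7, 1.39, -0.065, -0.0, 0.001], [-0.07, -1.79, 1.28, -0.065, -0.0, 0.001], [-0.07, -1.87, 1.16, -0.065, -0.0, 0.001], [-0.07, -1.94, 1.04, -0.065, -0.0, 0.001], [-0.07, -2.0, 0.91, -0.065, -0.0, 0.001], [-0.07, -2.06, 0.77, -0.065, -0.0, 0.001]]
```

>>> {"api": "move_arm", "payload": {"series": [[[-0.06,-1.5,1.6,-0.065,0,0],[-0.06,-1.6,1.5,-0.065,0,0],[-0.06,-1.7,1.4,-0.065,0,0],[-0.07,-1.8,1.3,-0.065,0,0],[-0.07,-1.9,1.15,-0.065,0,0],[-0.07,-1.95,1.05,-0.065,0,0.005],[-0.07,-2,0.9,-0.065,0,0],[-0.07,-2.05,0.75,-0.065,0,0],[0,0,0,0,0,0],[0,0,0,0,0,0],[0,0,0,0,0,0]]], "fingers": -0.3}}

```text
t: 11.57
position: [0.3323, -0.3596, 0.142]
ee_rot: [1.747, 2.132, 0.568]
wrist_force: [0.4, 0.3, 0.8]
gripper_width: 0.649
```

Run:
```python
from h import *
c=snap('wrist','w11.png'); pickle.dump(c,open('w11.pkl','wb'));st=state();print(st['position'],st['ee_rot'],st['q'],st['wrist_force'])
R0=R.from_rotvec(st['ee_rot']);print('err tool', R0.inv().apply(np.array([.3915,-.3469,.0371])-st['position'])*100,(R0.inv()*tilt(101.3,30)).as_rotvec())
print(proj(c,[[.3876,-.3477,.062],[.3778,-.3497,.062]]))
```

```text
[ 0.33275857 -0.35991043  0.14274514] [1.74477531 2.13311918 0.56687045] [-1.28456436 -0.20043485 -0.41318502  1.3072772   0.51811736 -1.4707276 ] [ 0.56280084 -0.6505137  -0.28786628]
err tool [ 0.12353308 -0.03342983 12.15692653] [-0.00322554 -0.00011511  0.00236839]
[[279.19980594 231.51903515]
 [279.17920565 222.26088932]]
```

View pics/w11.png

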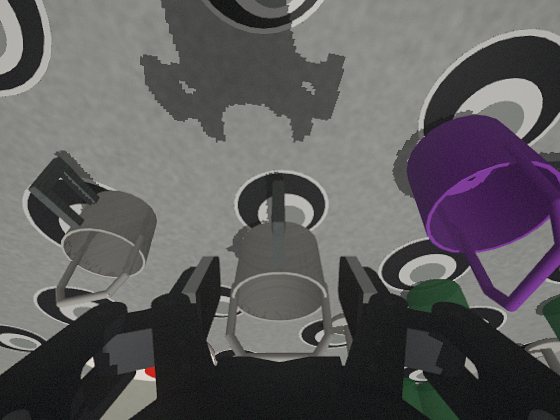

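Run:
```python
from h import *
c=pickle.load(open('w11.pkl','rb'));print(proj(c,[[.3778,-.3497,.012],[.3778,-.3497,.062],[.4778,-.3297,.119],[.4337,-.3385,.065]]))
crop(c,220,160,340,260,6,'w11c.png')
```

```text
[[279.09070363 178.77458173]
 [279.17920565 222.26088932]
 [278.98574796 357.28834642]
 [279.04616102 271.51468411]]
```

View pics/w11c.png

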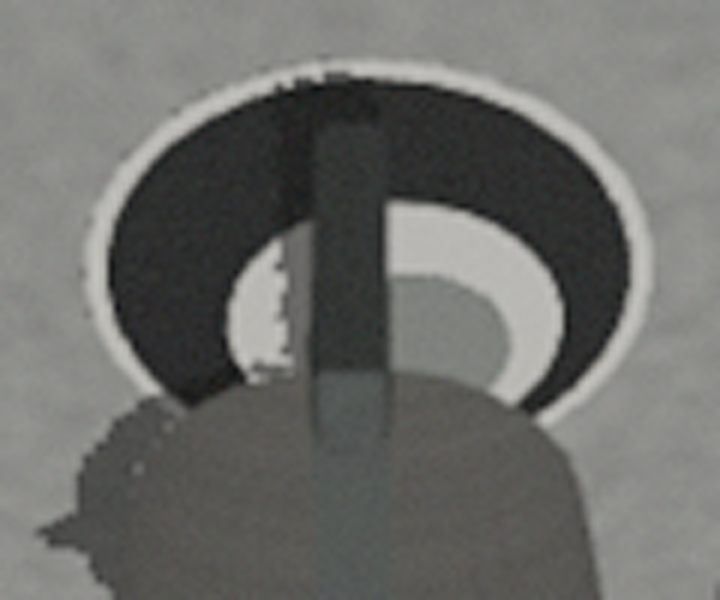

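>>> {"api": "move_arm", "payload": {"series": [[[0.1,0,1.2,0,0,0],[0,0,1.8,0,0,0],[0,0,1.8,0,0,0],[0,0,1.8,0,0,0],[0,0,1.8,0,0,0],[0,0,1.6,0,0,0],[0,0,1.3,0,0,0],[0,0,0.8,0,0,0],[0,0,0,0,0,0],[0,0,0,0,0,0]]]}}

```text
t: 12.45
position: [0.3913, -0.3465, 0.037]
ee_rot: [1.745, 2.134, 0.569]
wrist_force: [0.4, -0.8, -0.1]
gripper_width: 0.653
```

Run:
```python
from h import *
c=snap('wrist','w12.png'); st=state();print(st['position'],st['wrist_force'])
R0=R.from_rotvec(st['ee_rot']);print('err tool', R0.inv().apply(np.array([.3915,-.3469,.0371])-st['position'])*100)
```

```text
[ 0.39115745 -0.34713915  0.03746936] [ 1.40984448 -1.28439643  0.33987133]
err tool [0.0166851  0.01486871 0.05108954]
```

View pics/w12.png

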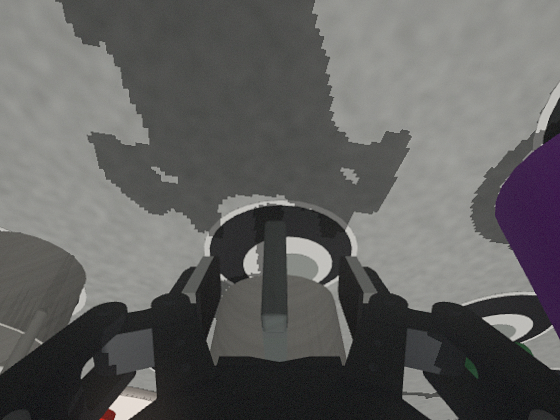

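>>> {"api": "move_arm", "payload": {"series": [[[0,0,0,0,0,0],[0,0,0,0,0,0],[0,0,0,0,0,0],[0,0,0,0,0,0],[0,0,0,0,0,0],[0,0,0,0,0,0],[0,0,0,0,0,0],[0,0,0,0,0,0]]], "fingers": 1, "newtons": 110}}

```text
t: 13.17
position: [0.3902, -0.3474, 0.0369]
ee_rot: [1.748, 2.131, 0.567]
wrist_force: [-3.9, -1.2, 5.0]
gripper_width: 0.102
```

Run:
```python
from h import *
st=state();print(st['position'],st['wrist_force'],st['gripper_width'],st['q'])
R0=R.from_rotvec(st['ee_rot']);print('up in tool', R0.inv().apply([0,0,1]))
```

```text
[ 0.39020912 -0.34743326  0.03689455] [-3.88308389 -1.23000907  5.00107704] 0.10184504344182134 [-1.15024145 -0.09201381 -0.53805839  0.99879303  0.50589817 -1.31445337]
up in tool [ 3.71759517e-04  4.96896702e-01 -8.67809616e-01]
```

>>> {"api": "move_arm", "payload": {"series": [[[0,0.2,-0.4,0,0,0],[0,0.4,-0.7,0,0,0],[0,0.5,-0.87,0,0,0],[0,0.6,-1.04,0,0,0],[0,0.6,-1.04,0,0,0],[0,0.6,-1.04,0,0,0],[0,0.6,-1.04,0,0,0],[0,0.6,-1.04,0,0,0],[0,0.6,-1.04,0,0,0],[0,0.6,-1.04,0,0,0],[0,0.6,-1.04,0,0,0],[0,0.6,-1.04,0,0,0]]]}}

```text
t: 14.17
position: [0.3903, -0.3466, 0.1677]
ee_rot: [1.749, 2.133, 0.569]
wrist_force: [-0.7, 0.0, -2.4]
gripper_width: 0.099
```

>>> {"api": "move_arm", "payload": {"series": [[[0,0.4,-0.7,0,0,0],[0,0.2,-0.4,0,0,0],[0,0,0,0,0,0],[0,0,0,0,0,0]]]}}

```text
t: 14.5
position: [0.39, -0.347, 0.1791]
ee_rot: [1.749, 2.132, 0.569]
wrist_force: [0.2, 0.3, -2.7]
gripper_width: 0.102
```

Run:
```python
from h import *
c=snap('wrist','w13.png');s=snap('side','s13.png');pickle.dump((c,s),open('w13.pkl','wb')); st=state();print(st['position'],st['ee_rot'],st['wrist_force'],st['gripper_width'],st['q'])
crop(s,190,100,390,250,4,'s13c.png')
```

```text
[ 0.38980653 -0.34645651  0.17823767] [1.75019648 2.13283728 0.56986689] [ 0.14265004 -0.10278437 -1.74348902] 0.09936126035621172 [-1.15020084 -0.18904475 -0.33359028  1.30375521  0.5059431  -1.31494675]
```

View pics/w13.png

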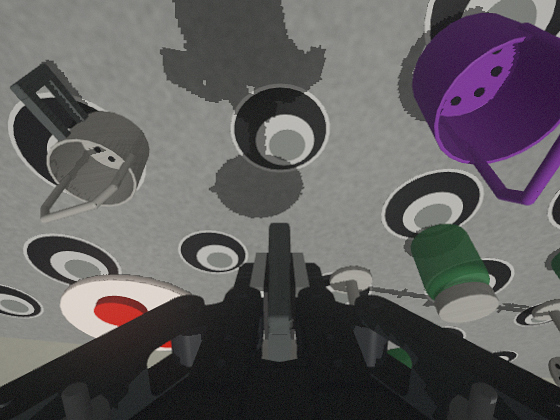

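View pics/s13c.png

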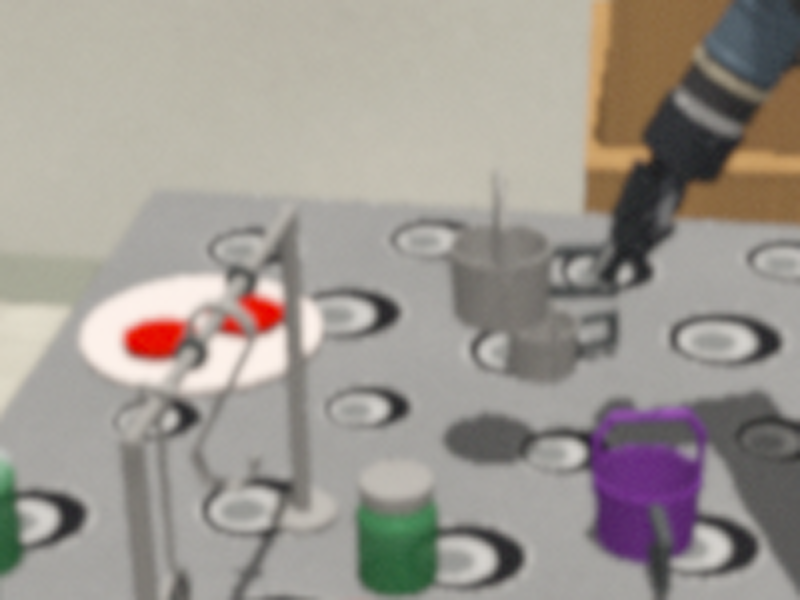

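Run:
```python
from h import *
c,s=pickle.load(open('w13.pkl','rb'));crop(s,225,165,285,230,10,'s13d.png')
t=snap('top','t13.png');pickle.dump(t,open('t13.pkl','wb'));crop(t,250,130,330,190,8,'t13c.png')
```

```text
(no output)
```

View pics/s13d.png

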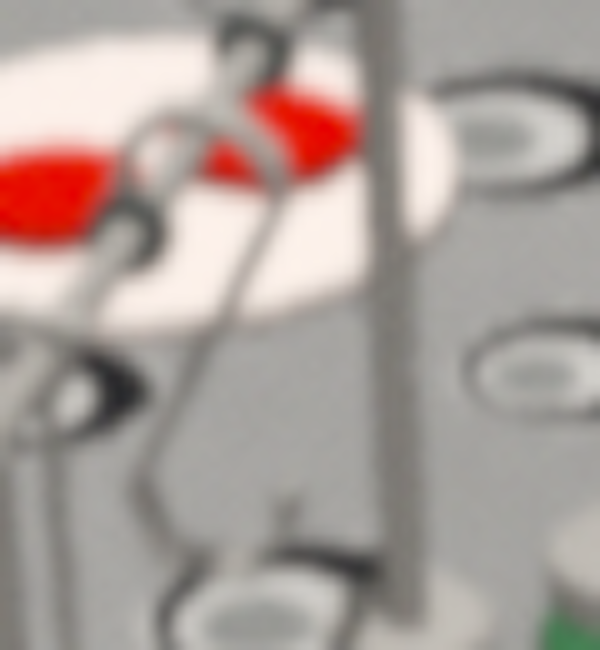

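View pics/t13c.png

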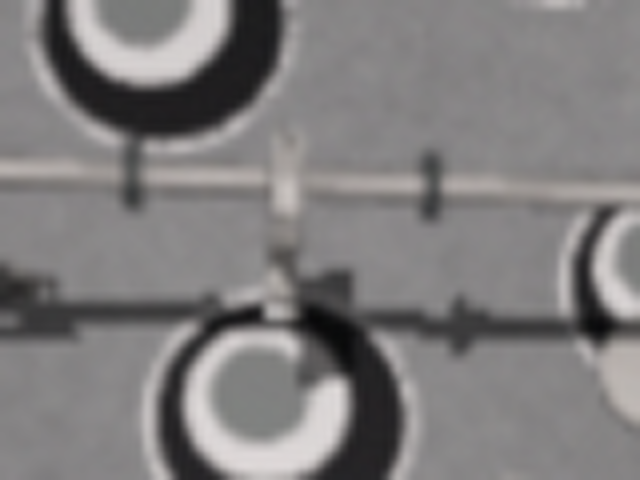

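Run:
```python
from h import *
np.set_printoptions(precision=1,suppress=True)
c,s=pickle.load(open('w13.pkl','rb'));t=pickle.load(open('t13.pkl','rb'))
P=onz(t,[(250+132/8-.4,130+172/8-.4),(250+430/8-.4,130+186/8-.4)],.284);print(P*1000)
y=np.degrees(np.arctan2(-(P[0]-P[1])[0],(P[0]-P[1])[1]));print(y)
a=np.radians(-3.5);u=np.array([np.cos(a),np.sin(a),0]);z=np.array([0,0,1])
o=np.array([.6388,-.0175,.135]); f=lambda x,h:o+u*x+z*h
n=['shoulder','crown','tip','shank low','bottom','lowtip']
L=[f(-.0245,.133),f(0,.16),f(.0245,.127),f(.0245,.027),f(0,0),f(-.0245,.033)]
q=(proj(s,L)-[225,165]+.4)*10; r=(proj(t,L)-[250,130]+.4)*8
for m,i,j in zip(n,q,r): print(m,i,j)
```

```text
[[642.6  41.6 284. ]
 [634.5 -74.1 284. ]]
-4.018166219145236
shoulder [276.4 195.3] [281.3 250. ]
crown [190.5 104.3] [284.8 170.1]
tip [117.9 196.9] [285.4 134.5]
shank low [140.6 489.4] [280.9 205. ]
bottom [222.9 574.4] [277.7 278.3]
lowtip [294.3 490.2] [277.  314.6]
```

Run:
```python
from h import *
plan([.480,-.0074,.180],tilt(86.2,30),14,p0=[.390,-.347,.179])
```

```text
t=14.65 [[2.25, 0.96, 0.55, -0.0, -0.01, 0.016], [2.27, 0.92, 0.53, -0.0, -0.01, 0.016], [2.29, 0.89, 0.51, -0.0, -0.01, 0.016], [2.31, 0.85, 0.49, -0.0, -0.01, 0.016], [2.33, 0.81, 0.46, -0.0, -0.01, 0.016], [2.35, 0.77, 0.44, -0.0, -0.01, 0.016], [2.36, 0.73, 0.42, -0.0, -0.01, 0.016], [2.38, 0.7, 0.4, -0.0, -0.01, 0.016], [2.39, 0.66, 0.37, -0.0, -0.01, 0.016], [2.41, 0.62, 0.35, -0.0, -0.01, 0.016], [2.42, 0.58, 0.33, -0.0, -0.01, 0.016], [2.43, 0.54, 0.3, -0.0, -0.01, 0.016], [2.44, 0.5, 0.28, -0.0, -0.01, 0.016], [2.45, 0.46, 0.26, -0.0, -0.01, 0.016]]
```

>>> {"api": "move_arm", "payload": {"series": [[[2.25,0.96,0.55,0,-0.0094,0.0163],[2.27,0.92,0.53,0,-0.0094,0.0163],[2.29,0.89,0.51,0,-0.0094,0.0163],[2.31,0.85,0.49,0,-0.0094,0.0163],[2.33,0.81,0.46,0,-0.0094,0.0163],[2.35,0.77,0.44,0,-0.0094,0.0163],[2.36,0.73,0.42,0,-0.0094,0.0163],[2.38,0.7,0.4,0,-0.0094,0.0163],[2.39,0.66,0.37,0,-0.0094,0.0163],[2.4,0.62,0.35,0,-0.0094,0.0163],[2.4,0.58,0.33,0,-0.0094,0.0163],[2.4,0.54,0.3,0,-0.0094,0.0163]]]}}

```text
t: 15.65
position: [0.4665, -0.0546, 0.1784]
ee_rot: [1.957, 1.9, 0.507]
wrist_force: [0.1, 0.1, -2.9]
gripper_width: 0.105
```

>>> {"api": "move_arm", "payload": {"series": [[[2.4,0.5,0.28,0,-0.0094,0.0163],[1.5,0.3,0.16,0,-0.0094,0.0163],[1,0.2,0.1,0,0,0],[0,0,0,0,0,0],[0,0,0,0,0,0],[0,0,0,0,0,0]]]}}

```text
t: 16.15
position: [0.4801, -0.0082, 0.1791]
ee_rot: [1.988, 1.86, 0.494]
wrist_force: [0.1, -0.4, -2.6]
gripper_width: 0.099
```

Run:
```python
from h import *
c=snap('wrist','w14.png');s=snap('side','s14.png');t=snap('top','t14.png');pickle.dump((c,s,t),open('w14.pkl','wb')); st=state();print(st['position'],st['ee_rot'],st['wrist_force'],st['gripper_width'],st['q'])
crop(s,210,140,350,260,5,'s14c.png');crop(t,230,120,350,220,6,'t14c.png')
R0=R.from_rotvec(st['ee_rot']);print('err', R0.inv().apply(np.array([.480,-.0074,.18])-st['position'])*100,(R0.inv()*tilt(86.2,30)).as_rotvec())
```

```text
[ 0.48045268 -0.00885752  0.17978054] [1.98800304 1.85741083 0.49417484] [-0.17004213  0.64751877 -3.0152491 ] 0.10102767976439835 [-0.20102785 -0.65831331 -0.68004985  1.03408759  0.06694452 -0.1154982 ]
err [ 0.14238418 -0.03696105 -0.04620669] [-0.00468245 -0.00028947 -0.00165096]
```

View pics/s14c.png

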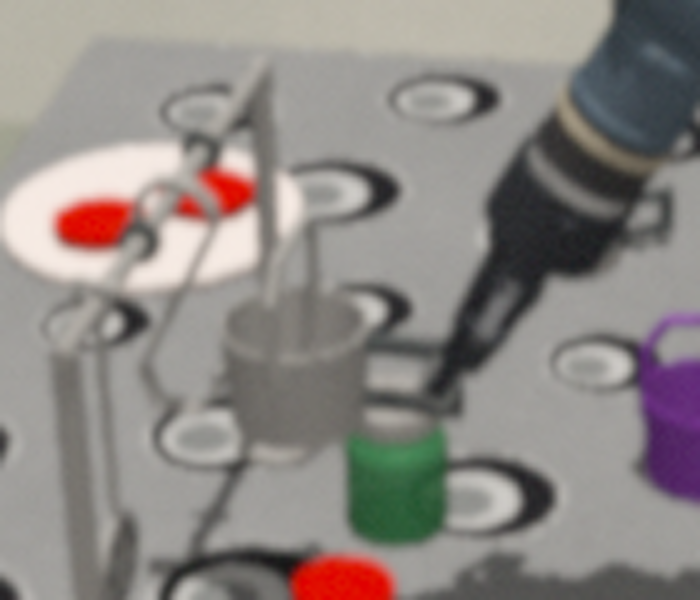

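View pics/t14c.png

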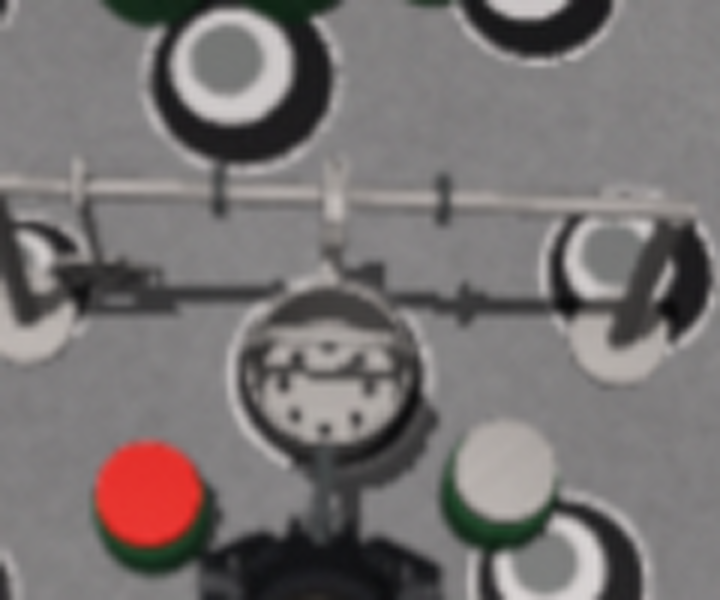

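View pics/w14.png

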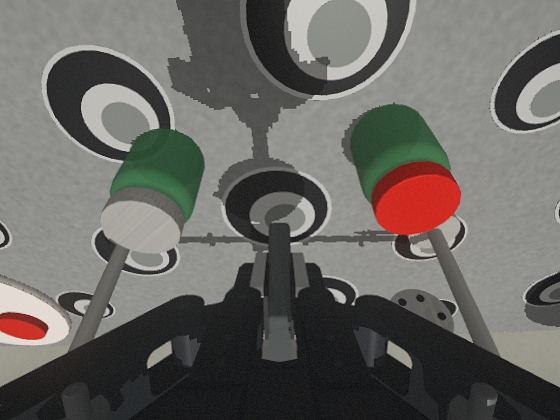

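Run:
```python
from h import *
np.set_printoptions(precision=1,suppress=True)
c,s,t=pickle.load(open('w14.pkl','rb'))
a=np.radians(-3.8);u=np.array([np.cos(a),np.sin(a),0]);v=np.array([-u[1],u[0],0]);z=np.array([0,0,1])
o=np.array([.4803,-.0085,.1795])+.0894*u-.0369*z
f=lambda x,y,h:o+u*x+v*y+z*h
n=['bail+','bail-','rim+','rim-','rimfront','rimback','botc']
L=[f(0,.03,.119),f(0,-.03,.119),f(0,.045,.065),f(0,-.045,.065),f(.045,0,.065),f(-.045,0,.065),f(0,0,.003)]
for m,i,j in zip(n,(proj(s,L)-[210,140]+.4)*5,(proj(t,L)-[230,120]+.4)*6): print(m,i,j)
crop(s,240,170,310,240,10,'s14d.png');crop(t,260,155,310,205,14,'t14d.png')
```

```text
bail+ [273.4 263.4] [272.4 331.5]
bail- [302.8 215.6] [387.5 336.5]
rim+ [269.8 357.9] [244.6 354.6]
rim- [313.  283.6] [411.8 361.8]
rimfront [219.2 311.6] [331.6 277.3]
rimback [365.6 328.2] [324.8 440. ]
botc [296.  409.3] [326.3 384.1]
```

View pics/s14d.png

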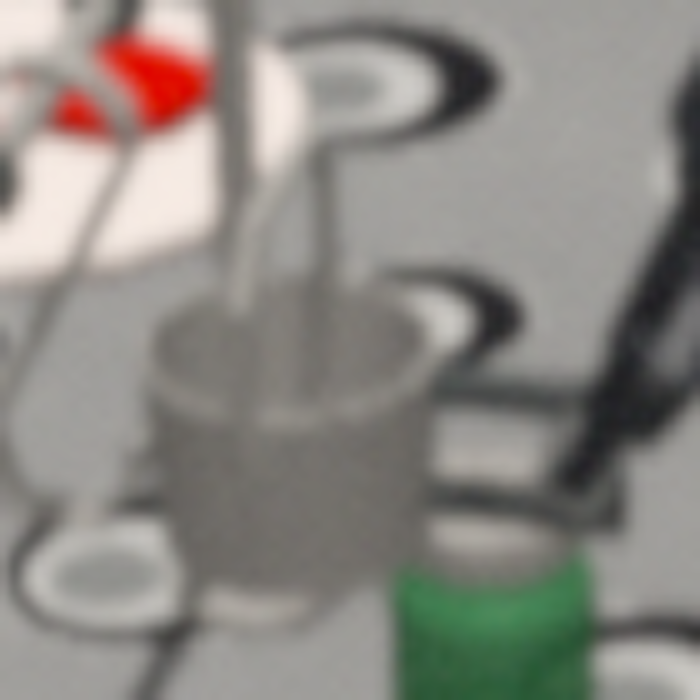

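View pics/t14d.png

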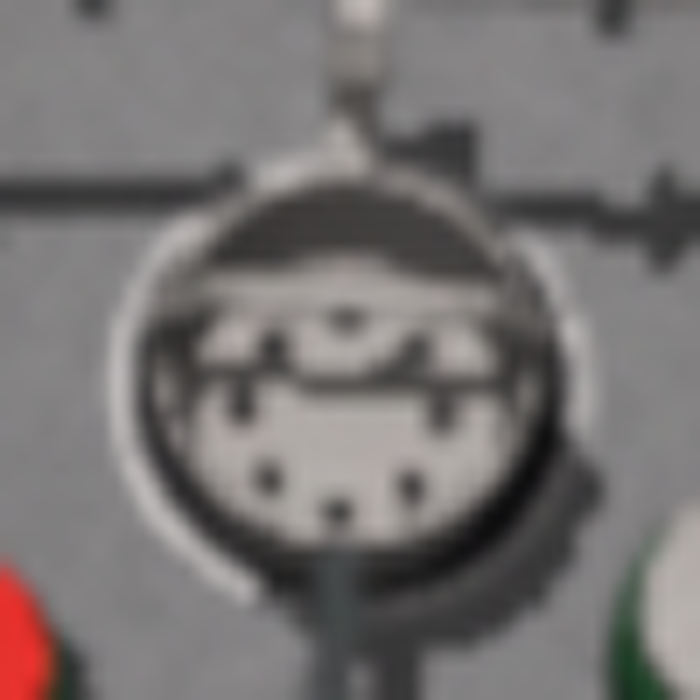

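>>> {"api": "move_arm", "payload": {"series": [[[0.1,-0.25,0.43,0,0,0],[0,-0.4,0.7,0,0,0],[0,-0.5,0.87,0,0,0],[0,-0.5,0.87,0,0,0],[0,-0.5,0.87,0,0,0],[0,-0.5,0.87,0,0,0],[0,-0.5,0.87,0,0,0],[0,-0.5,0.87,0,0,0],[0,-0.4,0.7,0,0,0],[0,-0.2,0.35,0,0,0],[0,0,0,0,0,0],[0,0,0,0,0,0]]]}}

```text
t: 17.3
position: [0.4807, -0.0069, 0.0947]
ee_rot: [1.986, 1.859, 0.495]
wrist_force: [-0.5, -0.2, -1.9]
gripper_width: 0.099
```

Run:
```python
from h import *
np.set_printoptions(precision=4,suppress=True)
c=snap('wrist','w15.png');s=snap('side','s15.png');t=snap('top','t15.png');pickle.dump((c,s,t),open('w15.pkl','wb')); st=state();print(st['position'],st['wrist_force'],st['gripper_width'])
crop(s,220,150,310,240,8,'s15d.png')
R0=R.from_rotvec(st['ee_rot']);print((R0.inv()*tilt(86.2,30)).as_rotvec())
a=np.radians(-3.8);u=np.array([np.cos(a),np.sin(a),0]);v=np.array([-u[1],u[0],0]);z=np.array([0,0,1])
o=st['position']+.0894*u-.0369*z
f=lambda x,y,h:o+u*x+v*y+z*h
for m,i in zip(['bail+','bail-','rim+','rim-','rimF','rimB'],(proj(s,[f(0,.03,.119),f(0,-.03,.119),f(0,.045,.065),f(0,-.045,.065),f(.045,0,.065),f(-.045,0,.065)])-[220,150]+.4)*8): print(m,i)
```

```text
[ 0.4814 -0.0071  0.0961] [ 0.0843 -0.0819 -2.8314] 0.09823885283732094
[-0.0019 -0.0008  0.0001]
bail+ [363.1486 543.08  ]
bail- [408.8388 462.2994]
rim+ [357.5576 688.5912]
rim- [424.7435 563.7722]
rimF [278.3302 610.743 ]
rimB [506.8778 638.9476]
```

View pics/s15d.png

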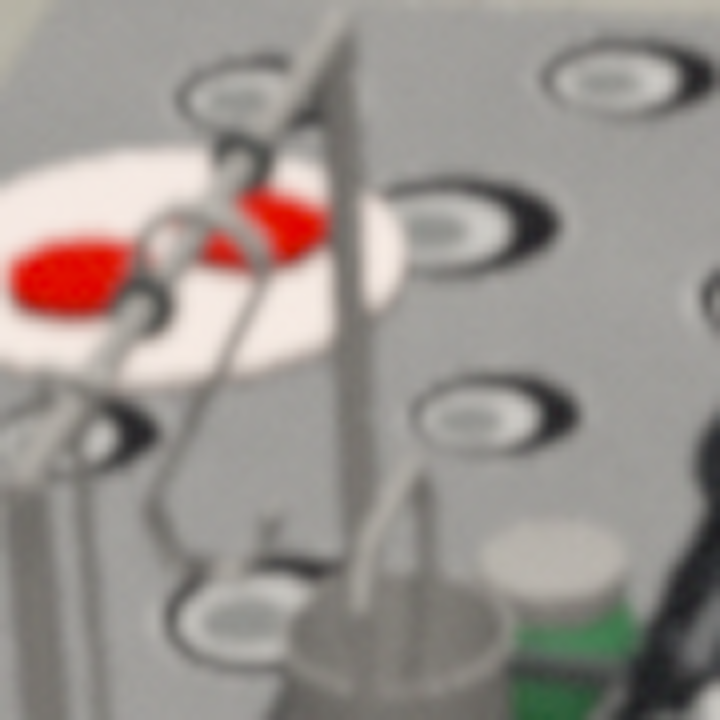

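>>> {"api": "move_arm", "payload": {"series": [[[0,0.2,-0.35,0,0,0],[0,0.2,-0.35,0,0,0],[0,0.43,0.25,0,0,0],[0,0.69,0.4,0,0,0],[0,0.69,0.4,0,0,0],[0,0.69,0.4,0,0,0],[0,0.69,0.4,0,0,0],[0,0.69,0.4,0,0,0],[0,0.69,0.4,0,0,0],[0,0.43,0.25,0,0,0],[0,0,0,0,0,0],[0,0,0,0,0,0]]]}}

```text
t: 18.45
position: [0.5385, -0.0107, 0.1026]
ee_rot: [1.986, 1.859, 0.495]
wrist_force: [-1.0, 0.5, -2.1]
gripper_width: 0.1
```

```bash
cat > look.py <<'E'
from h import *
import sys
np.set_printoptions(precision=4,suppress=True)
k=sys.argv[1]
c=snap('wrist','w%s.png'%k);s=snap('side','s%s.png'%k);t=snap('top','t%s.png'%k);pickle.dump((c,s,t),open('w%s.pkl'%k,'wb')); st=state();print(st['t'],st['position'],st['wrist_force'],st['gripper_width'])
crop(s,210,150,310,240,8,'s%sd.png'%k)
R0=R.from_rotvec(st['ee_rot']);print((R0.inv()*tilt(86.2,30)).as_rotvec())
u=R0.apply([0,1,0]);u[2]=0;u/=np.linalg.norm(u);d=np.array([.6388,-.018,0])-st['position']
print('hook minus bail along u',d@u-.0894,'lateral',d@np.array([-u[1],u[0],0]),'bail underside z',st['position'][2]+.0781)
E
python3 look.py 16
```

```text
18.6 [ 0.538  -0.0107  0.1023] [-0.1108 -0.2334 -2.8294] 0.10127437293593948
[-0.0044 -0.0011 -0.0001]
hook minus bail along u 0.011711754282036427 lateral -0.0006399666580929027 bail underside z 0.18042411489964866
```

View pics/s16d.png

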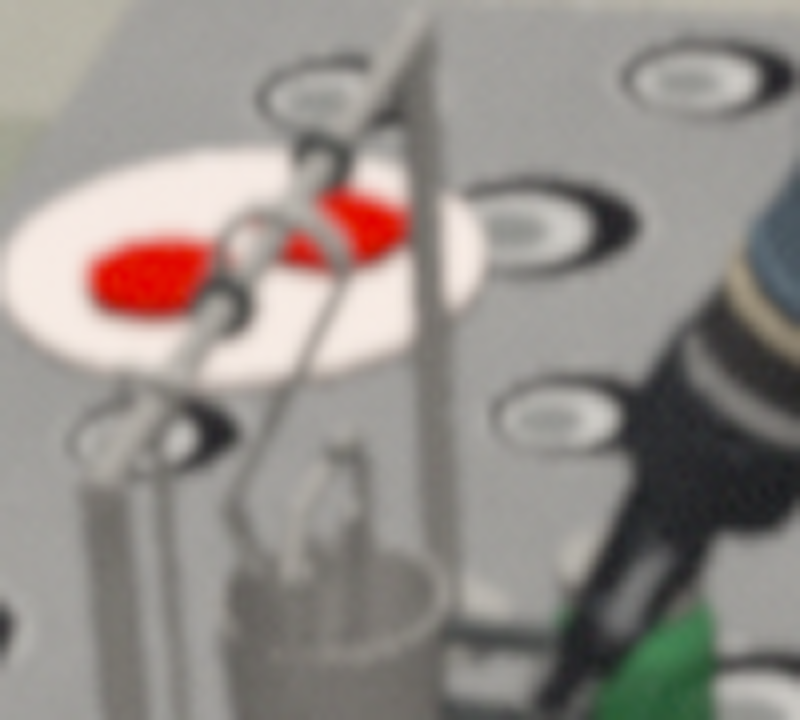

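>>> {"api": "move_arm", "payload": {"series": [[[0,0.35,0.2,0,0,0],[0,0.43,0.25,0,0,0],[0,0.26,0.15,0,0,0],[0,0,0,0,0,0],[0,0,0,0,0,0]]]}}

```text
t: 19.02
position: [0.5505, -0.0116, 0.1025]
ee_rot: [1.986, 1.859, 0.495]
wrist_force: [0.2, -0.4, -2.6]
gripper_width: 0.098
```

```bash
python3 look.py 17
```

```text
19.1667 [ 0.5501 -0.0115  0.1023] [ 0.3518  1.0775 -2.4568] 0.10059841199481638
[-0.0044 -0.001  -0.0001]
hook minus bail along u -0.0005080255363872355 lateral -0.0005992877784878822 bail underside z 0.18041484635430088
```

View pics/s17d.png

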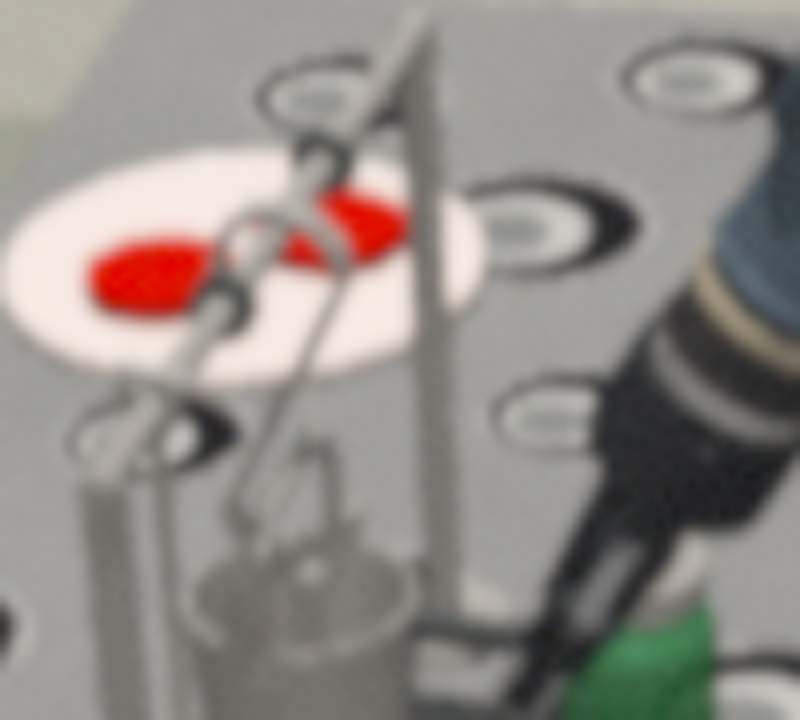

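View pics/w17.png

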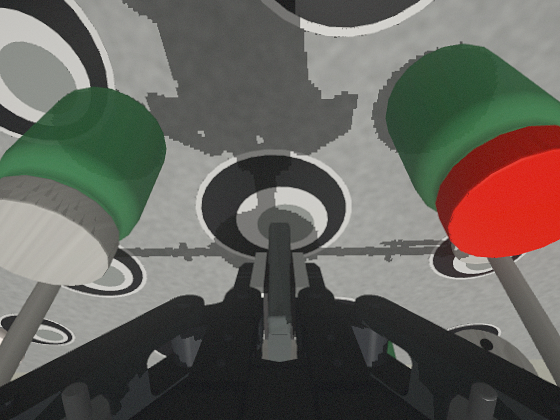

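>>> {"api": "move_arm", "payload": {"series": [[[0,-0.2,0.35,0,0,0],[0,-0.3,0.52,0,0,0],[0,-0.3,0.52,0,0,0],[0,-0.3,0.52,0,0,0],[0,-0.3,0.52,0,0,0],[0,-0.25,0.43,0,0,0],[0,-0.15,0.26,0,0,0],[0,0,0,0,0,0],[0,0,0,0,0,0]]]}}

```text
t: 19.92
position: [0.55, -0.0115, 0.0661]
ee_rot: [1.986, 1.859, 0.495]
wrist_force: [-0.4, 0.1, -2.1]
gripper_width: 0.1
```

```bash
python3 look.py 18
```

```text
20.0667 [ 0.5507 -0.0116  0.0673] [ 0.1699 -0.2291 -3.0378] 0.09995204135111904
[-0.0026 -0.0009 -0.    ]
hook minus bail along u -0.0010963319854274262 lateral -0.0005574250489084566 bail underside z 0.1453518485484798
```

View pics/s18d.png

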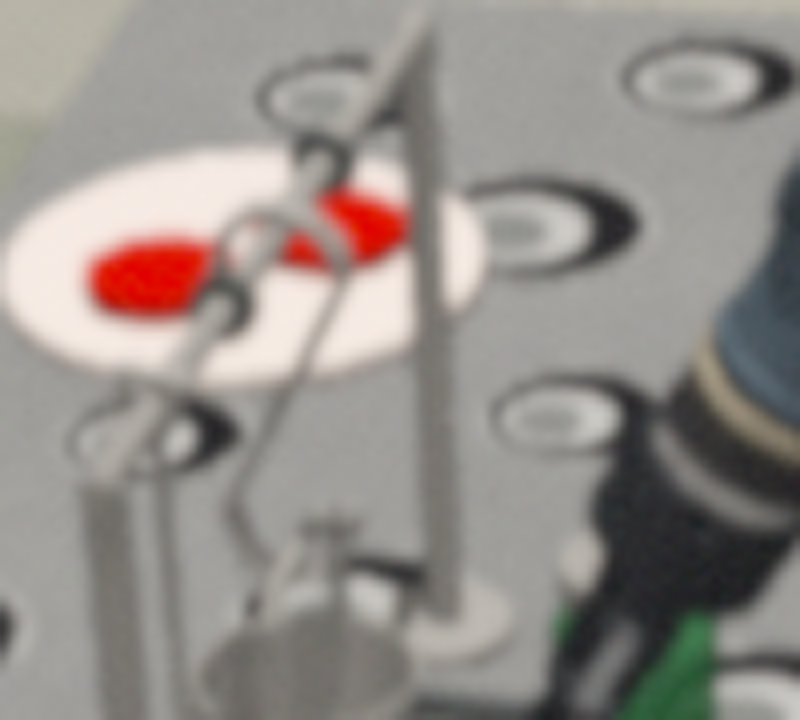

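>>> {"api": "move_arm", "payload": {"series": [[[0,-0.1,0.17,0,0,0],[0,-0.1,0.17,0,0,0],[0,-0.05,0.09,0,0,0],[0,0,0,0,0,0],[0,0,0,0,0,0],[0,0,0,0,0,0]]]}}

```text
t: 20.57
position: [0.5508, -0.0116, 0.0623]
ee_rot: [1.985, 1.858, 0.496]
wrist_force: [-1.1, -0.3, -0.5]
gripper_width: 0.099
```

```bash
python3 look.py 19
```

```text
20.7167 [ 0.5507 -0.0116  0.0623] [-0.2604 -0.185   0.0585] 0.10186066876190114
[-0.0025 -0.0009  0.    ]
hook minus bail along u -0.0010917608668014056 lateral -0.0005959784262689052 bail underside z 0.14035823276036952
```

>>> {"api": "move_arm", "payload": {"series": [[[0,0,0.05,0,0,0],[0,0,0,0,0,0],[0,0,0,0,0,0],[0,0,0,0,0,0],[0,0,0,0,0,0],[0,0,0,0,0,0],[0,0,0,0,0,0],[0,0,0,0,0,0]]], "fingers": 0, "newtons": 20}}

```text
t: 21.38
position: [0.5504, -0.0115, 0.061]
ee_rot: [1.986, 1.859, 0.495]
wrist_force: [1.0, 1.0, 0.6]
gripper_width: 0.503
```

```bash
python3 look.py 20
```

```text
21.5333 [ 0.5504 -0.0115  0.0611] [-0.2276 -0.5027 -0.1196] 0.4970687171188327
[-0.0039 -0.001  -0.    ]
hook minus bail along u -0.0007538284269564544 lateral -0.0006448906654891338 bail underside z 0.13917797292549106
```

View pics/s20.png

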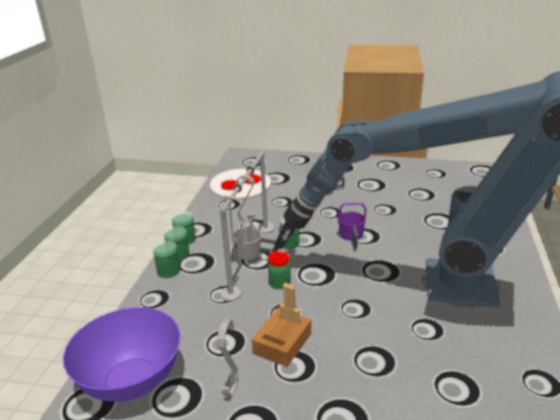

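View pics/w20.png

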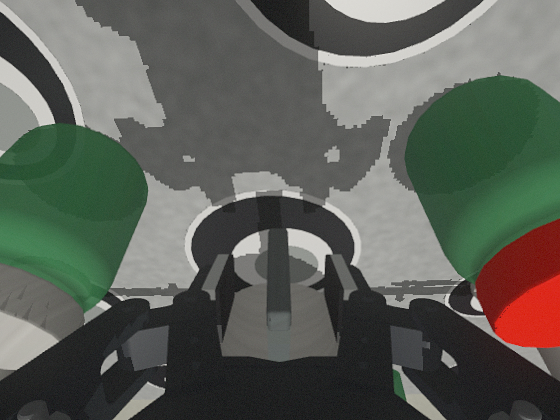

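Released; the handle is free between the pads. Back out along the tool axis.

>>> {"api": "move_arm", "payload": {"series": [[[0,0,-0.5,0,0,0],[0,0,-1,0,0,0],[0,0,-1.2,0,0,0],[0,0,-1.5,0,0,0],[0,0,-1.5,0,0,0],[0,0,-1.5,0,0,0],[0,0,-1.5,0,0,0],[0,0,-1.5,0,0,0],[0,0,-1.5,0,0,0],[0,0,-1.5,0,0,0],[0,0,-1,0,0,0],[0,0,-0.5,0,0,0]]]}}

```text
t: 22.53
position: [0.4779, -0.0069, 0.1911]
ee_rot: [1.984, 1.857, 0.497]
wrist_force: [0.1, -0.3, -0.7]
gripper_width: 0.504
```

>>> {"api": "move_arm", "payload": {"series": [[[0,0,0,0,0,0],[0,0,0,0,0,0],[0,0,0,0,0,0],[0,0,0,0,0,0],[0,0,0,0,0,0],[0,0,0,0,0,0],[0,0,0,0,0,0],[0,0,0,0,0,0],[0,0,0,0,0,0],[0,0,0,0,0,0],[0,0,0,0,0,0],[0,0,0,0,0,0]]]}}

```text
t: 23.53
position: [0.4776, -0.0068, 0.1887]
ee_rot: [1.986, 1.859, 0.495]
wrist_force: [-0.7, 0.2, 0.2]
gripper_width: 0.498
```

Run:
```python
from h import *
s=snap('side','s21.png');crop(s,200,140,320,290,5,'s21c.png');t=snap('top','t21.png');crop(t,230,120,350,220,6,'t21c.png');w=snap('wrist','w21.png')
import time
F=[camera('side')['frame'].astype(int) for _ in range(8)]
for i in range(8): print(np.abs(F[i][150:290,215:290]-F[0][150:290,215:290]).mean().round(2),np.abs(F[i][0:100,0:200]-F[0][0:100,0:200]).mean().round(2))
print(state()['t'],state()['position'])
```

```text
0.0 0.0
1.08 0.8
1.07 0.79
1.07 0.8
1.08 0.8
1.07 0.81
1.08 0.8
1.08 0.8
24.0833 [ 0.47756136 -0.00680162  0.18870101]
```

View pics/s21c.png

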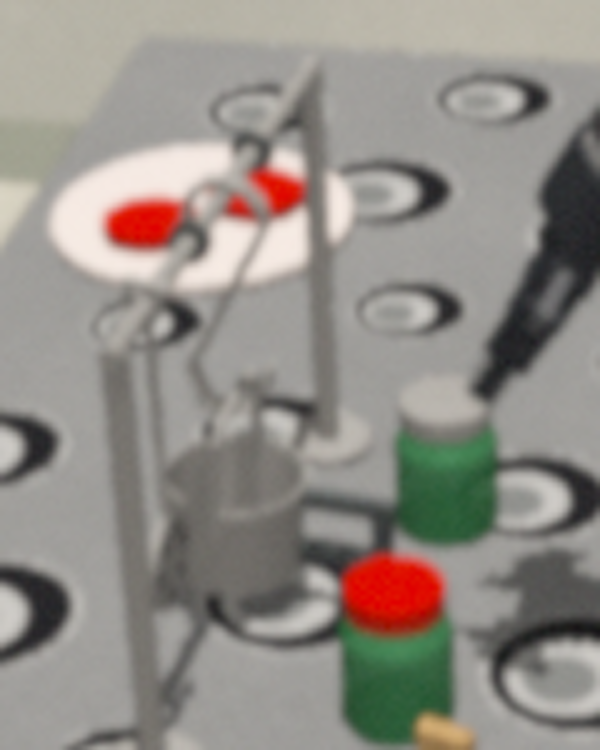

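View pics/t21c.png

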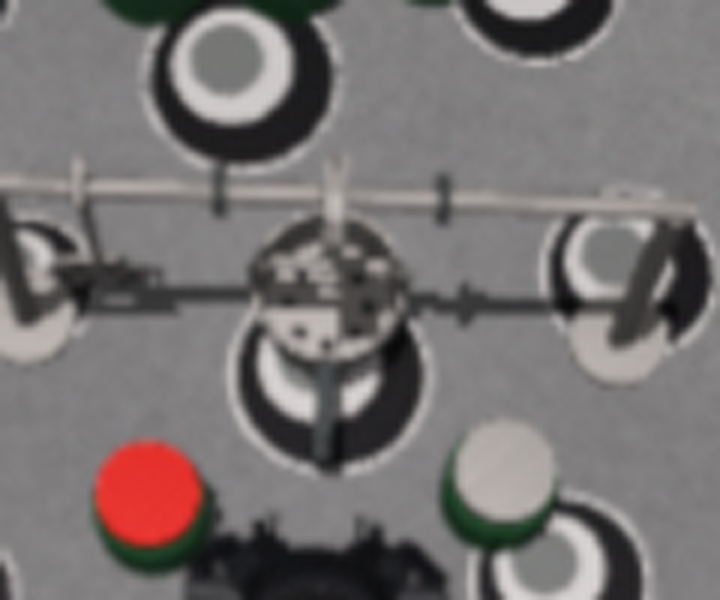

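View pics/w21.png

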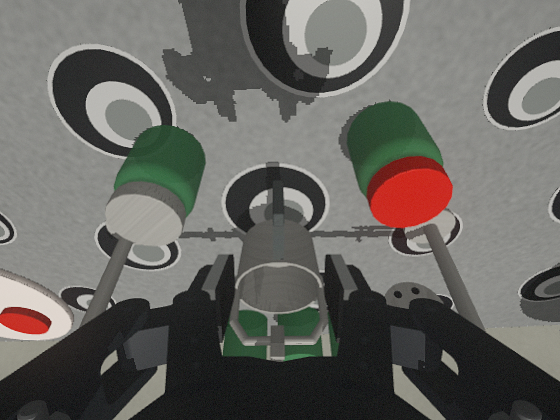

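>>> {"api": "move_arm", "payload": {"series": [[[0,0,-1,0,0,0],[0,0,-1.5,0,0,0],[0,0,-1.5,0,0,0],[0,0,-1,0,0,0],[0,0,0,0,0,0],[0,0,0,0,0,0],[0,0,0,0,0,0],[0,0,0,0,0,0],[0,0,0,0,0,0],[0,0,0,0,0,0],[0,0,0,0,0,0],[0,0,0,0,0,0]]]}}

```text
t: 25.08
position: [0.4527, -0.0052, 0.2316]
ee_rot: [1.987, 1.859, 0.495]
wrist_force: [0.2, 0.5, 0.7]
gripper_width: 0.499
```

Run:
```python
from h import *
a=cv2.imread('pics/s21.png')[:,:,::-1].astype(int);b=snap('side','s22.png')['frame'].astype(int)
print(np.abs(a-b)[150:290,215:265].mean(),state()['t'],state()['wrist_force'])
print(close_job())
```

```text
1.014952380952381 25.1333 [-0.12644005 -0.161863   -1.56456179]
the job is handed in; nothing more can be done
None
```

I hung the smaller S-hook, the one from the block, on the rail midway between the two stop rings and let go of it. I then hung the larger grey can by its bail from the hook's lower curl, backed the gripper away, and handed in at about 25 s.

- **Hang:** The weight on the wrist went from about 2.6 N to zero as the bail seated in the hook. In the last pictures the can hangs upright, clear of the table and the rail.
- **Stillness:** Repeated side pictures, the last about 1.5 s after the first, differed only by camera noise.
- **Bystanders:** In the last pictures the jars, the scraper, the purple can, the small can and the larger hook are where they stood at the start.
- **Disagreements:**
  - The hook slipped about 2–3° in the grip before hanging, and levelled itself once released.
  - The bail measured about 3 mm nearer the robot than computed, which is within the cup's width.

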